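Set the round-bottomed flasks in their cork rings

ROBOT

A 7-joint arm with a two-finger parallel gripper is mounted at the origin on the work surface. World frame = base frame: x ahead of the robot, y to its left, z up, the work surface at z = 0. Lengths are in m, angles in rad, forces in N, time in s.
With the tool pointing down it reaches from about 0.4 to 0.85 m from the base axis. Payload 10.4 kg.
Tool frame: the origin (TCP) lies midway between the tips of the shut fingers; the grasp point (between the pads) lies 19 mm behind it (r.tcp_to_grasp is the z of the grasp point in the tool frame, in m); z points along the fingers, x is the direction in which the jaws open and shut, and the axes are right-handed (so a half turn about z gives the same grasp; the last joint's range is limited). The gripper opens to 87 mm and grips with 3 to 60 N. Pads are 19 mm wide; open, the fingers measure 117 mm over their backs; the gripper's body (75 mm by 190 mm) begins 51 mm behind the grasp point.
Start: joints at [-1.302, 0.332, -0.065, 1.46, 0.022, 1.35, -0.088], TCP at [0.18, 0.599, 0.223] pointing down, gripper open.
Joint ranges: [-2.6, 2.6], [-0.5, 2.12], [-1.47, 1.34], [0.16, 2.42], [-1.27, 4.41], [0.06, 2.06], [-2.6, 2.6]. Speed limits (rad/s): [2.22, 2.22, 2.79, 2.79, 3.14, 3.14, 3.14].

INTERFACE

Orientations are given as a unit quaternion [x, y, z, w].
In Python, from bench import r, camera, close_job gives the robot as it stands. The module is installed in compiled form; this text tells all that it offers.
- The arm moves only by the shell command python3 -m crank 'ROWS' [FORCE]. ROWS is JSON, a list of rows, each an object of numbers: "x", "y", "z": the shift along the tool's x, y, z scaled (see below); "ax", "ay", "az": the turn, a rotation vector about the tool's x, y, z scaled (see below); "claw": the closure, from -1 (fully open) to 1 (shut), so that 0 is half open. A call has exactly 5 rows; each row is the pose to reach, as a shift and turn from the pose commanded when the call began, along the tool's axes at that moment; what a row does not reach only later rows make up. The controller multiplies each number of a shift by 1 m and each number of a turn by 2 rad. A row lasts 1/12 s, in which the tool goes at most 41.7 mm and 7.16 degrees, less where a joint would pass 70% of its speed; a pose out of reach is approached as far as the arm can. A call with a number of a shift or a turn outside -1 to 1 is refused whole. A call with a gripper value outside its range is refused whole. The fingers move at their own pace and stop on an object; FORCE is the grip in N (left out, the last holds). Time passes only in rows, so rows that repeat a pose let the fingers close, or fill a call up. It gives the time, the measured TCP pose, the force and the opening at its end, in the units of the state.
- r.read_state(): the state, without advancing time (a new reading comes with each control period).
- camera(name): name is "scene" or "top" or "wrist"; returns a dict with "color" (480x640x3 uint8, blue, green, red), "fx", "fy", "cx", "cy" (pixels), "eye" and "orientation" of the camera in the world. Camera axes: x right, y down, z forward; pixel columns grow to the right and rows downward; lengths in m; the calibration is good to about 2 mm. A picture is of the moment at which its call begins. There is no depth.
- close_job(): hands the job in, once; it reports no verdict.
The state is a dict: "time": time; "joint_positions": joint angles; "joint_vel": joint speeds; "joint_torque": joint torques, N m; "ee_pos": TCP position; "eef_rot": TCP orientation; "ft_force": force on the tool from outside, world axes, zero at the start; "torque": the same for the moment, N m; "width": finger opening in m.
Only numpy, scipy, OpenCV 4.12 (cv2) and the standard library are available. Lean on these libraries where they do the work, as an engineer would, in place of code of your own. Each camera call takes 0.05 s, during which the arm holds its last target. There are 200 camera calls.

TASK

Take the three stoppered round-bottomed glass flasks one after another out of the grey carrying tray and lower each one gently, upright and without dropping it, into the cork ring of its size: the smallest flask (yellow stopper) in the smallest ring, the middle one (blue stopper) in the middle-sized ring, the largest (red stopper) in the largest ring. Leave the two conical flasks with green stoppers standing in the tray and the amber bottle where it is.

Things in the scene. Friction and masses are not known exactly. Their poses are not given: they have to be found in the camera images.
- flask_50_bulb (a point): 50 ml clear-glass round-bottomed flask, yellow hexagonal stopper. Origin: centre of its round bulb, 51 mm across; z runs up the neck. The round neck, 18 mm across, is free from 28 to 66 mm above this centre; the stopper fixed on it is 25 mm across corners, 14 mm high. Starts upright in a tray pocket, bulb centre 55 mm above the bench; lift it by the upper neck. The smallest of the three, about 45 g.
- flask_100_bulb (a point): 100 ml clear-glass round-bottomed flask, blue hexagonal stopper. Origin: centre of its round bulb, 64 mm across; z runs up the neck. The round neck, 23 mm across, is free from 34 to 76 mm above this centre; the stopper fixed on it is 30 mm across corners, 14 mm high. Starts upright in a tray pocket, bulb centre 65 mm above the bench; lift it by the upper neck. The middle one, about 70 g.
- flask_250_bulb (a point): 250 ml clear-glass round-bottomed flask, red hexagonal stopper. Origin: centre of its round bulb, 85 mm across; z runs up the neck. The round neck, 33 mm across, is free from 43 to 97 mm above this centre; the stopper fixed on it is 41 mm across corners, 14 mm high. Starts upright in a tray pocket, bulb centre 77 mm above the bench; lift it by the upper neck. The largest, about 130 g.
- ring_small: smallest cork ring, fixed flat on the bench, for the 50 ml flask: 80 mm outside, hole 34 mm, 30 mm high. Origin: centre of its underside on the bench, z up. The 50 ml flask at rest in it has its bulb centre 49 mm above the bench, over the ring's centre, the bulb on the rim of the hole
- ring_medium: middle-sized cork ring, fixed flat on the bench, for the 100 ml flask: 105 mm outside, hole 46 mm, 32 mm high. Origin: centre of its underside on the bench, z up. The 100 ml flask at rest in it has its bulb centre 54 mm above the bench, over the ring's centre, the bulb on the rim of the hole
- ring_large: largest cork ring, fixed flat on the bench, for the 250 ml flask: 130 mm outside, hole 64 mm, 35 mm high. Origin: centre of its underside on the bench, z up. The 250 ml flask at rest in it has its bulb centre 63 mm above the bench, over the ring's centre, the bulb on the rim of the hole
- tray: grey plastic carrying tray, fixed, 250 mm square (lugs to 286 mm on two sides), flat deck 40 mm above the bench, 6 mm lip, five round 40 mm pockets: one in the middle, four at 75 mm from it along both axes. Five flasks stand in these in any arrangement, 106 mm or more apart. Origin: under its centre on the bench, z up.
- conical_a_mid (a point): a clear-glass conical (flat-bottomed) flask with a green stopper, 64 mm across the base, 120 mm high with its stopper, standing on the tray deck over a pocket; to be left there. Origin: on its axis, 60 mm above its base (half-way up), 100 mm above the bench; z up.
- conical_b_mid (a point): a clear-glass conical (flat-bottomed) flask with a green stopper, 64 mm across the base, 120 mm high with its stopper, standing on the tray deck over a pocket; to be left there. Origin: on its axis, 60 mm above its base (half-way up), 100 mm above the bench; z up.
- reagent_bottle_mid (a point): a closed amber glass reagent bottle with a white cap and blank label, 64 mm across and 135 mm high, standing on the bench near the rings; not part of the job. Origin: on its axis half-way up; z up.
There are look-alikes about, which are no part of the job. What is shaped like the ring_medium but black or turquoise is not meant.

How it is judged:
By the outcome, as a careful person would: the job done as asked, in the order asked, and still so for the second after the job is handed in, with the robot touching nothing.
It also fails if it takes over 99 s, if anything falls off the work surface, if the arm or the gripper's body presses on something with over 40 N, if the wrist force passes 120 N, or if a joint passes its speed limit or range.

## Working session

There is one attempt and no reset: what is moved stays moved. The work goes in short steps, Python scripts to look and compute and a shell command to move; the robot and the scene stay as the last step left them, time stands still between calls to the robot, and variables do not carry over. Pictures are saved under pics/ and viewed, about 12 in all and at most 16, crops included, and the job is handed in when it is done.

```bash
mkdir -p pics
cat > h.py <<'E'
import numpy as np, cv2
from scipy.spatial.transform import Rotation as R
from bench import r, camera
def snap(n,f):
    c=camera(n); cv2.imwrite('pics/'+f,c['color']); return c
def cast(c,u,v,z):
    d=R.from_quat(c['orientation']).apply([(u-c['cx'])/c['fx'],(v-c['cy'])/c['fy'],1]); e=np.array(c['eye'])
    return e+d*(z-e[2])/d[2]
def proj(c,p):
    q=R.from_quat(c['orientation']).inv().apply(np.array(p)-c['eye']); return q[0]/q[2]*c['fx']+c['cx'],q[1]/q[2]*c['fy']+c['cy']
def delta(p,yaw=None):
    """shift in tool axes to world TCP p"""
    s=r.read_state(); q=R.from_quat(s['eef_rot']); return q.inv().apply(np.array(p)-s['ee_pos'])
E
python3 - <<'E'
from h import *
import pickle
cs={n:snap(n,n+'0.png') for n in('scene','top')}
pickle.dump(cs,open('c0.pkl','wb'))
for n,c in cs.items(): print(n,c['eye'],c['orientation'],c['fx'],c['cx'],c['cy'])
s=r.read_state();print(s); print(R.from_quat(s['eef_rot']).as_matrix().round(3))
E
```

```text
scene [1.11280359 0.64989797 0.86297461] [ 0.29477898  0.86740038 -0.38220259 -0.12100877] 605.5328783706657 324.7353342622211 239.57099341040515
top [ 0.51594927 -0.02939404  1.20208814] [ 0.7148871  -0.69829279  0.02392663 -0.02740669] 591.296585832387 314.9137073340499 232.56867790156016
{'time': 0.1, 'joint_positions': array([-1.30161543,  0.33279137, -0.06468839,  1.4608602 ,  0.02161472,
        1.34989778, -0.08851301]), 'joint_vel': array([-0.00132205, -0.00179869, -0.00093403, -0.00222998, -0.00081079,
        0.00072769, -0.00123536]), 'joint_torque': array([ 1.85203171e-03, -6.24559236e+01,  2.50365771e-02, -3.90705585e+01,
       -6.13536593e-02,  3.69934738e-02,  6.69709084e-05]), 'ee_pos': array([0.17970167, 0.59824652, 0.22184291]), 'eef_rot': array([ 8.02389932e-01,  5.96799799e-01, -4.82396737e-04,  4.05899853e-04]), 'ft_force': array([ 0.33349908, -0.72401343, -0.28530181]), 'torque': array([ 0.01310408, -0.00016809,  0.0264428 ]), 'width': 0.08692234499469499}
[[ 0.288  0.958 -0.   ]
 [ 0.958 -0.288 -0.001]
 [-0.001  0.    -1.   ]]
```

View pics/top0.png

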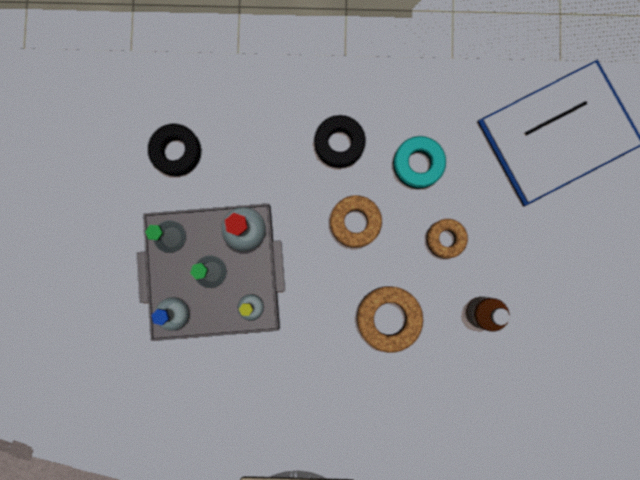

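View pics/scene0.png

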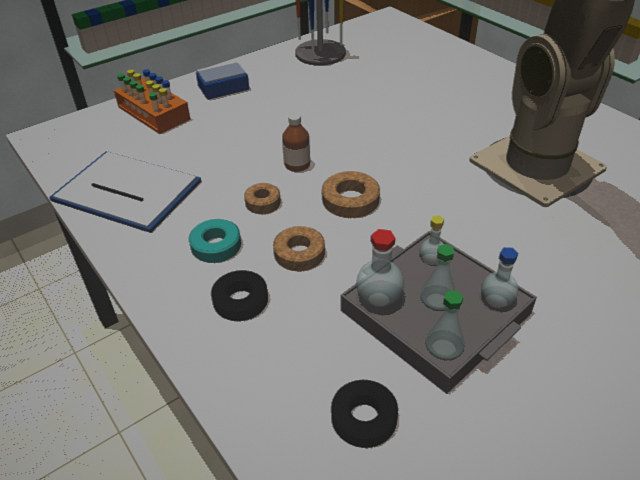

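Top view: the tray is at left, with red (237,225), blue (161,317) and yellow (247,310) stoppers, plus green ones at (154,233) and (199,271). Cork rings are at (356,222), (447,239) and (390,319). Look-alikes are the black rings (175,150) and (340,141) and the turquoise ring (420,162). The only cork-coloured candidates are those three rings, told apart by size.

```bash
cat > m.py <<'E'
from h import *
import pickle
cs=pickle.load(open('c0.pkl','rb'))
rng={'red':[((0,170,90),(6,255,255)),((174,170,90),(180,255,255))],'blue':[((108,170,70),(125,255,255))],'yellow':[((24,130,90),(33,255,255))],'green':[((50,150,60),(75,255,255))],'cork':[((8,90,60),(20,255,255))]}
def blobs(c,k,amin=25):
    h=cv2.cvtColor(c['color'],cv2.COLOR_BGR2HSV); m=sum(cv2.inRange(h,a,b) for a,b in rng[k])
    if k=='cork': m=cv2.morphologyEx(m,cv2.MORPH_CLOSE,np.ones((5,5)))
    cn,_=cv2.findContours(m,cv2.RETR_EXTERNAL,cv2.CHAIN_APPROX_NONE)
    return [(cv2.contourArea(x),x) for x in cn if cv2.contourArea(x)>amin]
def ray(c,u):
    return np.array(c['eye']),R.from_quat(c['orientation']).apply([(u[0]-c['cx'])/c['fx'],(u[1]-c['cy'])/c['fy'],1])
def tri(c1,u1,c2,u2):
    e1,d1=ray(c1,u1);e2,d2=ray(c2,u2)
    s=np.linalg.lstsq(np.c_[d1,-d2],e2-e1,rcond=None)[0]; a,b=e1+s[0]*d1,e2+s[1]*d2
    return (a+b)/2,np.linalg.norm(a-b)
E
python3 - <<'E'
from m import *
zt={'red':.183,'blue':.150,'yellow':.130,'green':.155}
for k in zt:
    B={}
    for n in cs:
        B[n]=[]
        for a,x in blobs(cs[n],k):
            M=cv2.moments(x);u=(M['m10']/M['m00'],M['m01']/M['m00']);B[n].append(u)
            print(k,n,a,np.round(u,1),'plane',cast(cs[n],*u,zt[k]).round(4))
    for u in B['top']:
        for w in B['scene']:
            p,g=tri(cs['top'],u,cs['scene'],w)
            if g<.015 : print('   tri',p.round(4),round(g,4))
for n in cs:
  for a,x in blobs(cs[n],'cork',300):
    (u,v),d,_=cv2.fitEllipse(x); print('cork',n,a,round(u,1),round(v,1),np.round(d,1),cast(cs[n],u,v,.032).round(4),'diam',max(d)*1.17/591)
h=cv2.cvtColor(cs['top']['color'],cv2.COLOR_BGR2HSV); g=cs['top']['color'].max(2)
m=((g<115)).astype('uint8')*255; m[:195]=0;m[350:]=0;m[:,290:]=0;m[:,:130]=0
m=cv2.morphologyEx(m,cv2.MORPH_CLOSE,np.ones((25,25)));m=cv2.morphologyEx(m,cv2.MORPH_OPEN,np.ones((61,61)))
x=max(cv2.findContours(m,0,1)[0],key=cv2.contourArea);b=cv2.minAreaRect(x);print('tray',b,cast(cs['top'],*b[0],.04))
c=cast(cs['top'],*b[0],.046);
for q in cv2.boxPoints(b): print(cast(cs['top'],*q,.046).round(3))
E
```

```text
red scene 229.0 [382.6 237. ] plane [0.5972 0.1112 0.183 ]
red top 303.0 [235.7 223.9] plane [0.6018 0.1138 0.183 ]
   tri [0.6008 0.1138 0.187 ] 0.0016
blue scene 98.5 [508.7 253. ] plane [0.4319 0.2458 0.15  ]
blue top 163.0 [159.7 316.6] plane [0.4371 0.2475 0.15  ]
blue top 249.5 [502.9 161.9] plane [ 0.7276 -0.3581  0.15  ]
   tri [0.4366 0.2473 0.1538] 0.0023
yellow scene 61.5 [437.1 219.6] plane [0.447  0.0953 0.13  ]
yellow top 100.5 [245.6 309.1] plane [0.4527 0.0985 0.13  ]
   tri [0.4523 0.0986 0.1351] 0.0019
green scene 153.0 [453.4 297.2] plane [0.581  0.2615 0.155 ]
green scene 98.5 [445.5 249.5] plane [0.5133 0.1779 0.155 ]
green top 157.5 [198.8 270.8] plane [0.5195 0.1804 0.155 ]
green top 156.0 [153.8 232.2] plane [0.5861 0.2629 0.155 ]
   tri [0.5149 0.2046 0.0595] 0.0141
   tri [0.5185 0.1803 0.1599] 0.0027
   tri [0.5849 0.2628 0.1589] 0.0026
   tri [0.5827 0.2367 0.2403] 0.0067
cork scene 1642.5 298.3 247.3 [43.3 48.9] [ 0.6351 -0.0891  0.032 ] diam 0.09687362709626328
cork scene 744.5 261.6 197.2 [29.3 33.3] [ 0.6059 -0.2695  0.032 ] diam 0.06598656010506722
co
[... 277 characters left out ...]
ork scene 340.5 425.7 8.4 [20.  49.3] [-0.3968 -0.7909  0.032 ] diam 0.09765106898273912
cork scene 318.0 355.5 7.7 [16.8 32.9] [-0.215  -0.9481  0.032 ] diam 0.06513280587753063
cork top 420.5 492.3 314.4 [28.2 29.8] [ 0.4483 -0.3744  0.032 ] diam 0.05891777174121837
cork top 3281.5 389.4 318.9 [63.9 65.4] [ 0.4346 -0.1728  0.032 ] diam 0.12944379467649508
cork top 1155.0 447.0 238.1 [38.2 38.6] [ 0.5961 -0.2844  0.032 ] diam 0.07644962775525707
cork top 2009.0 355.3 221.1 [50.3 50.9] [ 0.6256 -0.1024  0.032 ] diam 0.10083935403581804
tray ((211.0, 271.5), (127.0, 134.0), 90.0) [0.51906376 0.17939941 0.04      ]
[0.641 0.315 0.046]
[0.647 0.051 0.046]
[0.399 0.044 0.046]
[0.393 0.304 0.046]
```

```bash
python3 -m crank '[{"x":-0.13,"y":0.135,"claw":-1},{"x":-0.13,"y":0.135,"claw":-1},{"x":-0.13,"y":0.135,"claw":-1},{"x":-0.13,"y":0.135,"claw":-1},{"x":-0.13,"y":0.135,"claw":-1}]' 20
python3 -m crank '[{"x":-0.13,"y":0.135,"claw":-1},{"x":-0.13,"y":0.135,"claw":-1},{"x":-0.13,"y":0.135,"claw":-1},{"x":-0.13,"y":0.135,"claw":-1},{"x":-0.13,"y":0.135,"claw":-1}]'
python3 -m crank '[{"x":-0.13,"y":0.135,"az":-0.198,"z":-0.01,"claw":-1},{"x":-0.13,"y":0.135,"az":-0.198,"z":-0.01,"claw":-1},{"x":-0.13,"y":0.135,"az":-0.198,"z":-0.01,"claw":-1},{"x":-0.13,"y":0.135,"az":-0.198,"z":-0.01,"claw":-1},{"x":-0.13,"y":0.135,"az":-0.198,"z":-0.01,"claw":-1}]'
python3 - <<'E'
from h import *
c=snap('wrist','w1.png');s=r.read_state()
print(s['time'],s['ee_pos'],s['joint_positions'].round(2),R.from_quat(s['eef_rot']).as_matrix().round(3))
print(c['eye'],R.from_quat(c['orientation']).as_matrix().round(3),c['fx'])
print(proj(c,[.4527,.0985,.135]),delta([.4527,.0985,.088]))
E
```

```text
0.15 [0.17971213 0.59830769 0.22194333] [-1.3   0.33 -0.06  1.46  0.02  1.35 -0.09] [[ 0.288  0.958 -0.   ]
 [ 0.958 -0.288 -0.001]
 [-0.001  0.    -1.   ]]
[0.10172108 0.62231651 0.38435569] [[ 0.287  0.914  0.286]
 [ 0.958 -0.274 -0.086]
 [ 0.     0.298 -0.955]] 410.86467434863744
(np.float64(-113.75560649136526), np.float64(662.5007669849322)) [-0.40003325  0.40519676  0.13438715]schema error: expected keys x, y, z, ax, ay, az, claw
schema error: expected keys x, y, z, ax, ay, az, claw
schema error: expected keys x, y, z, ax, ay, az, claw
```

View pics/w1.png

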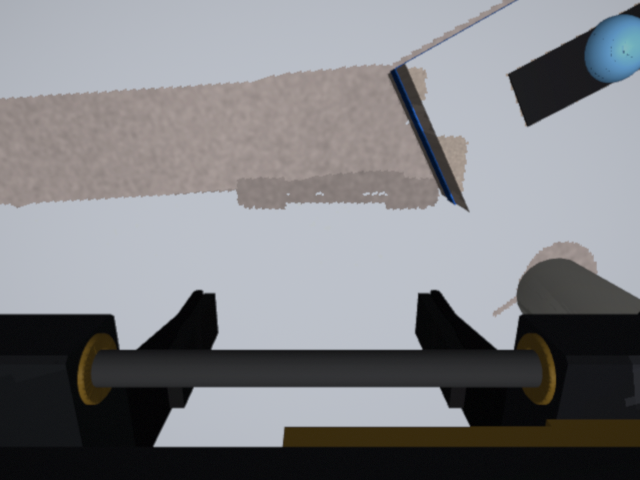

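The call was refused because every key is required, so nothing moved. The wrist picture only shows the bare bench beyond the fingertips at (205,300) and (430,300).

```bash
python3 -m crank '[{"x":-0.13,"y":0.135,"z":0,"ax":0,"ay":0,"az":0,"claw":-1},{"x":-0.13,"y":0.135,"z":0,"ax":0,"ay":0,"az":0,"claw":-1},{"x":-0.13,"y":0.135,"z":0,"ax":0,"ay":0,"az":0,"claw":-1},{"x":-0.13,"y":0.135,"z":0,"ax":0,"ay":0,"az":0,"claw":-1},{"x":-0.13,"y":0.135,"z":0,"ax":0,"ay":0,"az":0,"claw":-1}]' 20
python3 -m crank '[{"x":-0.13,"y":0.135,"z":0,"ax":0,"ay":0,"az":0,"claw":-1},{"x":-0.13,"y":0.135,"z":0,"ax":0,"ay":0,"az":0,"claw":-1},{"x":-0.13,"y":0.135,"z":0,"ax":0,"ay":0,"az":0,"claw":-1},{"x":-0.13,"y":0.135,"z":0,"ax":0,"ay":0,"az":0,"claw":-1},{"x":-0.13,"y":0.135,"z":0,"ax":0,"ay":0,"az":0,"claw":-1}]'
python3 -m crank '[{"x":-0.14,"y":0.135,"z":-0.01,"ax":0,"ay":0,"az":-0.198,"claw":-1},{"x":-0.14,"y":0.135,"z":-0.01,"ax":0,"ay":0,"az":-0.198,"claw":-1},{"x":-0.14,"y":0.135,"z":-0.01,"ax":0,"ay":0,"az":-0.198,"claw":-1},{"x":-0.14,"y":0.135,"z":-0.01,"ax":0,"ay":0,"az":-0.198,"claw":-1},{"x":-0.14,"y":0.135,"z":-0.01,"ax":0,"ay":0,"az":-0.198,"claw":-1}]'
cat > look.py <<'E'
import sys
from m import *
f=sys.argv[1]; p=np.array(eval(sys.argv[2]))
c=snap('wrist',f);s=r.read_state()
print(round(s['time'],2),s['ee_pos'].round(4),s['joint_positions'].round(2),R.from_quat(s['eef_rot']).as_matrix()[:,:2].round(3).tolist(),s['width'].round(4))
print('proj',np.round(proj(c,p),1))
if len(sys.argv)>3:
  for a,x in blobs(c,sys.argv[3],150):
    M=cv2.moments(x);u=(M['m10']/M['m00'],M['m01']/M['m00']); w=cast(c,*u,p[2])
    print(sys.argv[3],a,np.round(u,1),w.round(4),'ell',cast(c,*cv2.fitEllipse(x)[0],p[2]).round(4))
print('delta',delta([p[0],p[1],s['ee_pos'][2]]).round(4))
E
python3 look.py w2.png '[.4527,.0985,.13]' yellow
```

```text
time: 0.57
ee_pos: [0.2747, 0.4309, 0.2225]
eef_rot: [0.804, 0.595, -0.0, 0.001]
ft_force: [1.2, 0.3, -0.2]
width: 0.0872
time: 0.98
ee_pos: [0.3657, 0.2672, 0.2226]
eef_rot: [0.804, 0.595, 0.0, 0.0]
ft_force: [-0.1, 0.3, 0.6]
width: 0.0876
time: 1.4
ee_pos: [0.4514, 0.1002, 0.2325]
eef_rot: [0.667, 0.745, 0.0, -0.0]
ft_force: [1.5, -0.1, -0.4]
width: 0.0871Traceback (most recent call last):
  File "look.py", line 5, in <module>
    print(round(s['time'],2),s['ee_pos'].round(4),s['joint_positions'].round(2),R.from_quat(s['eef_rot']).as_matrix()[:,:2].round(3).tolist(),s['width'].round(4))
                                                                                                                                              ^^^^^^^^^^^^^^^^
AttributeError: 'float' object has no attribute 'round'
```

View pics/w2.png

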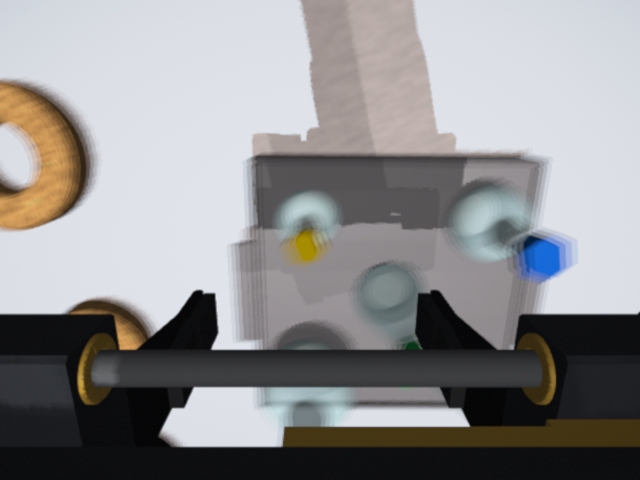

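The wrist view shows the yellow stopper at (306,244) between the fingers, with blue at right (542,256). It is motion-blurred, so I'll retake it settled, numbers only.

```bash
sed -i "s/s\['width'\].round(4)/round(s['width'],4)/" look.py; python3 look.py w3.png '[.4527,.0985,.13]' yellow; python3 look.py w3.png '[.4527,.0985,.13]' yellow
```

```text
1.5 [0.4534 0.0955 0.2329] [-0.75 -0.06  0.43  1.87  0.03  1.32  1.34] [[-0.095, 0.995], [0.995, 0.095], [-0.001, 0.001]] 0.0867
proj [325.7 239.4]
yellow 850.0 [326.8 239.9] [0.4529 0.0993 0.13  ] ell [0.4529 0.0993 0.13  ]
delta [ 0.003  -0.0004 -0.    ]
1.55 [0.4521 0.0989 0.2325] [-0.75 -0.06  0.43  1.87  0.03  1.32  1.34] [[-0.098, 0.995], [0.995, 0.098], [0.0, 0.0]] 0.0871
proj [320.2 241.1]
yellow 826.0 [322.5 240.8] [0.4524 0.1    0.13  ] ell [0.4524 0.1    0.13  ]
delta [-0.0004  0.0006  0.    ]
```

```bash
python3 -m crank '[{"x":0.001,"y":0,"z":0.035,"ax":0,"ay":0,"az":0,"claw":-1},{"x":0.001,"y":0,"z":0.07,"ax":0,"ay":0,"az":0,"claw":-1},{"x":0.001,"y":0,"z":0.105,"ax":0,"ay":0,"az":0,"claw":-1},{"x":0.001,"y":0,"z":0.13,"ax":0,"ay":0,"az":0,"claw":-1},{"x":0.001,"y":0,"z":0.144,"ax":0,"ay":0,"az":0,"claw":-1}]' 12
for i in 1 2; do python3 -m crank '[{"x":0,"y":0,"z":0,"ax":0,"ay":0,"az":0,"claw":1},{"x":0,"y":0,"z":0,"ax":0,"ay":0,"az":0,"claw":1},{"x":0,"y":0,"z":0,"ax":0,"ay":0,"az":0,"claw":1},{"x":0,"y":0,"z":0,"ax":0,"ay":0,"az":0,"claw":1},{"x":0,"y":0,"z":0,"ax":0,"ay":0,"az":0,"claw":1}]' 12; done
```

```text
time: 1.97
ee_pos: [0.4487, 0.1034, 0.0851]
eef_rot: [0.669, 0.743, -0.002, -0.001]
ft_force: [-1.1, -0.3, -0.2]
width: 0.087
time: 2.38
ee_pos: [0.4517, 0.1034, 0.0895]
eef_rot: [0.669, 0.743, 0.001, 0.0]
ft_force: [0.2, -0.2, 0.8]
width: 0.0615
time: 2.8
ee_pos: [0.4511, 0.1029, 0.0884]
eef_rot: [0.669, 0.743, 0.0, -0.0]
ft_force: [0.6, -0.2, -0.2]
width: 0.0287
```

```bash
for i in 1; do python3 -m crank '[{"x":-0.003,"y":0.001,"z":0,"ax":0,"ay":0,"az":0,"claw":0.5},{"x":-0.003,"y":0.001,"z":0,"ax":0,"ay":0,"az":0,"claw":1},{"x":-0.003,"y":0.001,"z":0,"ax":0,"ay":0,"az":0,"claw":1},{"x":-0.003,"y":0.001,"z":0,"ax":0,"ay":0,"az":0,"claw":1},{"x":-0.003,"y":0.001,"z":0,"ax":0,"ay":0,"az":0,"claw":1}]' 12; done
python3 -m crank '[{"x":0,"y":0,"z":0,"ax":0,"ay":0,"az":0,"claw":1},{"x":0,"y":0,"z":0,"ax":0,"ay":0,"az":0,"claw":1},{"x":0,"y":0,"z":0,"ax":0,"ay":0,"az":0,"claw":1},{"x":0,"y":0,"z":-0.01,"ax":0,"ay":0,"az":0,"claw":1},{"x":0,"y":0,"z":-0.02,"ax":0,"ay":0,"az":0,"claw":1}]' 12
python3 - <<'E'
from h import *
c=snap('scene','s1.png');x=c['color'][150:330,330:570];cv2.imwrite('pics/s1c.png',cv2.resize(x,None,fx=3,fy=3))
print(r.read_state()['width'],r.read_state()['ee_pos'])
E
```

```text
time: 3.22
ee_pos: [0.4523, 0.0999, 0.0883]
eef_rot: [0.669, 0.743, -0.0, 0.0]
ft_force: [0.6, -2.0, -0.2]
width: 0.0223
time: 3.63
ee_pos: [0.452, 0.0999, 0.1088]
eef_rot: [0.669, 0.743, -0.001, -0.0]
ft_force: [-0.2, -0.2, -0.4]
width: 0.0225
0.022371964252726365 [0.45338536 0.10028642 0.11117777]
```

View pics/s1c.png

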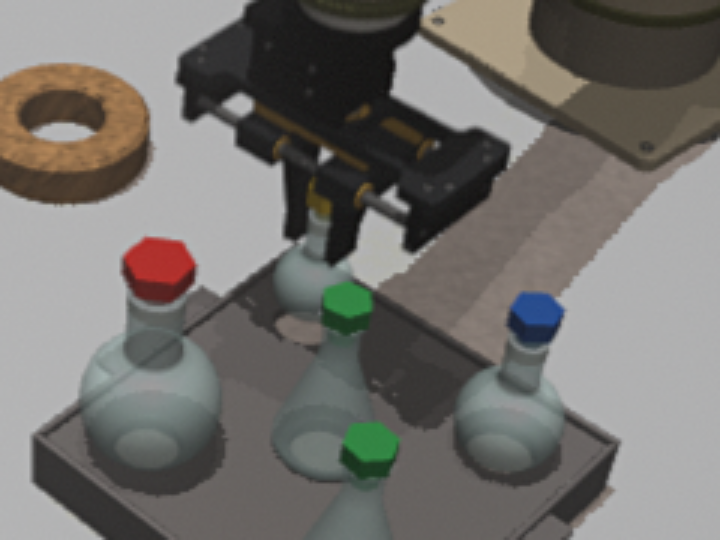

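The flask is lifted, but the 22.4 mm opening means the pads caught the hexagonal stopper (21.7 mm flats) rather than the 18 mm neck. I'll set it back and grip about 6 mm lower.

```bash
python3 -m crank '[{"x":0,"y":0,"z":0.01,"ax":0,"ay":0,"az":0,"claw":1},{"x":0,"y":0,"z":0.018,"ax":0,"ay":0,"az":0,"claw":1},{"x":0,"y":0,"z":0.02,"ax":0,"ay":0,"az":0,"claw":1},{"x":0,"y":0,"z":0.02,"ax":0,"ay":0,"az":0,"claw":1},{"x":0,"y":0,"z":0.02,"ax":0,"ay":0,"az":0,"claw":0.25}]' 12
python3 -m crank '[{"x":0,"y":0,"z":0,"ax":0,"ay":0,"az":0,"claw":0.25},{"x":0,"y":0,"z":0.002,"ax":0,"ay":0,"az":0,"claw":0.25},{"x":0,"y":0,"z":0.006,"ax":0,"ay":0,"az":0,"claw":0.25},{"x":0,"y":0,"z":0.006,"ax":0,"ay":0,"az":0,"claw":0.25},{"x":0,"y":0,"z":0.006,"ax":0,"ay":0,"az":0,"claw":1}]' 12
python3 -m crank '[{"x":0,"y":0,"z":0,"ax":0,"ay":0,"az":0,"claw":1},{"x":0,"y":0,"z":0,"ax":0,"ay":0,"az":0,"claw":1},{"x":0,"y":0,"z":0,"ax":0,"ay":0,"az":0,"claw":1},{"x":0,"y":0,"z":0,"ax":0,"ay":0,"az":0,"claw":1},{"x":0,"y":0,"z":0,"ax":0,"ay":0,"az":0,"claw":1}]' 12
```

```text
time: 4.1
ee_pos: [0.452, 0.0998, 0.0878]
eef_rot: [0.669, 0.743, -0.0, -0.0]
ft_force: [-0.5, 0.2, 0.1]
width: 0.0248
time: 4.52
ee_pos: [0.452, 0.0999, 0.082]
eef_rot: [0.669, 0.743, -0.0, -0.0]
ft_force: [-0.2, 0.3, -1.3]
width: 0.0306
time: 4.93
ee_pos: [0.4525, 0.1, 0.0825]
eef_rot: [0.669, 0.743, 0.0, 0.0]
ft_force: [-0.3, -0.0, 1.8]
width: 0.0223
```

```bash
python3 -m crank '[{"x":0,"y":0,"z":0,"ax":0,"ay":0,"az":0,"claw":1},{"x":0,"y":0,"z":-0.01,"ax":0,"ay":0,"az":0,"claw":1},{"x":0,"y":0,"z":-0.03,"ax":0,"ay":0,"az":0,"claw":1},{"x":0,"y":0,"z":-0.03,"ax":0,"ay":0,"az":0,"claw":1},{"x":0,"y":0,"z":-0.03,"ax":0,"ay":0,"az":0,"claw":1}]' 15
python3 - <<'E'
from h import *
c=snap('scene','s2.png');x=c['color'][160:260,380:510];a=cv2.resize(x,None,fx=4,fy=4,interpolation=2)
w=snap('wrist','w4.png')['color'][200:440,170:470]
w=cv2.resize(w,(500,400));cv2.imwrite('pics/s2c.png',np.hstack([a[:, :300],w]))
E
```

```text
time: 5.35
ee_pos: [0.453, 0.1003, 0.1135]
eef_rot: [0.669, 0.743, 0.001, 0.0]
ft_force: [-0.7, 0.1, -1.1]
width: 0.0223
```

View pics/s2c.png

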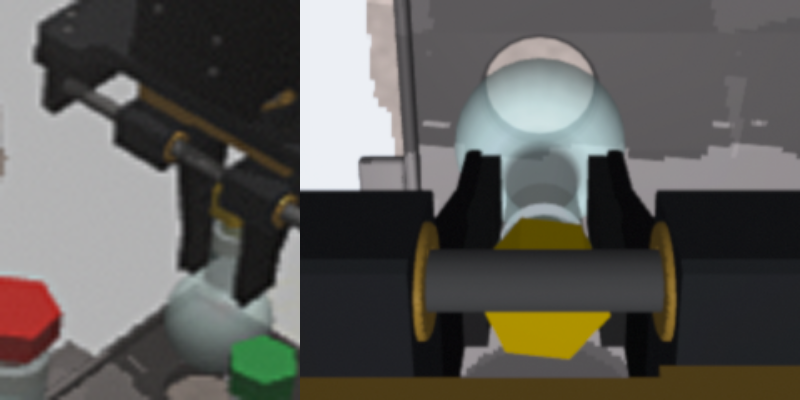

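The left crop shows the flask hanging upright below the fingers. The right crop shows the stopper still just inside the fingers at (545,285). The fingertips are nearly at the bulb, so going lower isn't sensible, and the grip has held through two lifts. I'll carry on.

```bash
python3 -m crank '[{"x":0,"y":0,"z":-0.02,"ax":0,"ay":0,"az":0,"claw":1},{"x":0,"y":0,"z":-0.05,"ax":0,"ay":0,"az":0,"claw":1},{"x":0,"y":0,"z":-0.08,"ax":0,"ay":0,"az":0,"claw":1},{"x":0,"y":0,"z":-0.11,"ax":0,"ay":0,"az":0,"claw":1},{"x":0,"y":0,"z":-0.126,"ax":0,"ay":0,"az":0,"claw":1}]'
python3 -m crank '[{"x":-0.015,"y":0.004,"z":0,"ax":0,"ay":0,"az":0,"claw":1},{"x":-0.04,"y":0.01,"z":0,"ax":0,"ay":0,"az":0,"claw":1},{"x":-0.07,"y":0.018,"z":0,"ax":0,"ay":0,"az":0,"claw":1},{"x":-0.1,"y":0.026,"z":0,"ax":0,"ay":0,"az":0,"claw":1},{"x":-0.13,"y":0.034,"z":0,"ax":0,"ay":0,"az":0,"claw":1}]'
python3 -m crank '[{"x":-0.03,"y":0.008,"z":0,"ax":0,"ay":0,"az":0,"claw":1},{"x":-0.06,"y":0.016,"z":0,"ax":0,"ay":0,"az":0,"claw":1},{"x":-0.09,"y":0.024,"z":0,"ax":0,"ay":0,"az":0,"claw":1},{"x":-0.12,"y":0.031,"z":0,"ax":0,"ay":0,"az":0,"claw":1},{"x":-0.15,"y":0.038,"z":0,"ax":0,"ay":0,"az":0,"claw":1}]'
python3 -m crank '[{"x":-0.03,"y":0.008,"z":0,"ax":0,"ay":0,"az":0,"claw":1},{"x":-0.06,"y":0.016,"z":0,"ax":0,"ay":0,"az":0,"claw":1},{"x":-0.09,"y":0.024,"z":0,"ax":0,"ay":0,"az":0,"claw":1},{"x":-0.11,"y":0.029,"z":0,"ax":0,"ay":0,"az":0,"claw":1},{"x":-0.117,"y":0.03,"z":0,"ax":0,"ay":0,"az":0,"claw":1}]'
python3 -m crank '[{"x":0,"y":0,"z":0,"ax":0,"ay":0,"az":0,"claw":1},{"x":0,"y":0,"z":0,"ax":0,"ay":0,"az":0,"claw":1},{"x":0,"y":0,"z":0,"ax":0,"ay":0,"az":0,"claw":1},{"x":0,"y":0,"z":0,"ax":0,"ay":0,"az":0,"claw":1},{"x":0,"y":0,"z":0,"ax":0,"ay":0,"az":0,"claw":1}]'
python3 look.py w5.png '[.5961,-.2844,.03]' cork
```

```text
time: 5.87
ee_pos: [0.4529, 0.1001, 0.241]
eef_rot: [0.669, 0.743, 0.001, 0.0]
ft_force: [0.8, 0.9, -0.8]
width: 0.0222
time: 6.28
ee_pos: [0.4996, -0.027, 0.2378]
eef_rot: [0.669, 0.743, -0.0, -0.0]
ft_force: [0.0, 0.7, -0.4]
width: 0.0221
time: 6.7
ee_pos: [0.5532, -0.1722, 0.2375]
eef_rot: [0.669, 0.743, -0.0, -0.0]
ft_force: [0.0, 0.8, -0.5]
width: 0.022
time: 7.12
ee_pos: [0.5945, -0.2877, 0.2367]
eef_rot: [0.671, 0.742, -0.001, -0.001]
ft_force: [-0.5, -0.2, -0.4]
width: 0.0222
time: 7.53
ee_pos: [0.5954, -0.2828, 0.2386]
eef_rot: [0.669, 0.744, 0.0, -0.0]
ft_force: [-0.0, 0.6, -1.1]
width: 0.0223
7.58 [ 0.5953 -0.2831  0.2386] [-0.14  0.47  0.74  1.37 -0.32  1.42  2.27] [[-0.105, 0.994], [0.994, 0.105], [0.001, 0.001]] 0.0221
proj [313.7 208.7]
cork 8592.0 [344.8 434.6] [ 0.8464 -0.2235  0.03  ] ell [ 0.8263 -0.0601  0.03  ]
cork 385.0 [390.7 370.3] [ 0.7594 -0.1862  0.03  ] ell [ 0.7592 -0.1869  0.03  ]
cork 500.0 [242.8 370.3] [ 0.7757 -0.3402  0.03  ] ell [ 0.7753 -0.3391  0.03  ]
cork 9192.5 [496.2 254.2] [ 0.6218 -0.1066  0.03  ] ell [ 0.6217 -0.1068  0.03  ]
cork 5078.0 [311.6 203. ] [ 0.5911 -0.2869  0.03  ] ell [ 0.5912 -0.2869  0.03  ]
cork 10075.0 [465.4  56.3] [ 0.4547 -0.1729  0.03  ] ell [ 0.446 -0.174  0.03 ]
cork 3721.5 [233.2  29.2] [ 0.4549 -0.365   0.03  ] ell [ 0.4526 -0.3665  0.03  ]
delta [-0.0014  0.0007 -0.    ]
```

View pics/w5.png

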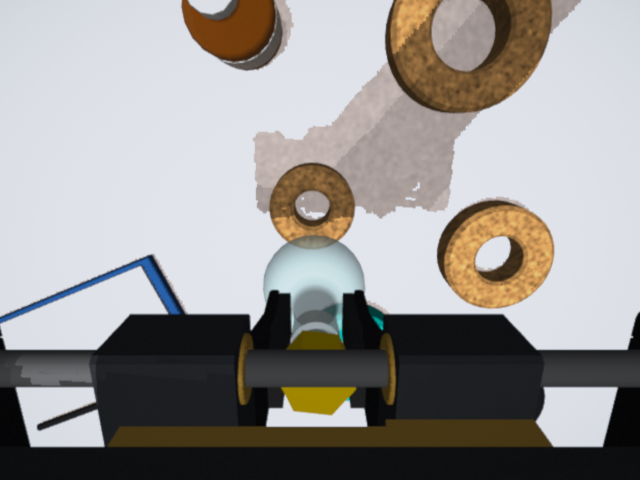

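Wrist view: small ring at (312,204), held bulb at (314,285), medium ring at (496,254), amber bottle top left. The contours include ring side walls, so I'll correct for that bias using the known ring sizes.

```bash
cat > ring.py <<'E'
from m import *
RG={'small':(.04,.03,(.5961,-.2844)),'medium':(.0525,.032,(.6256,-.1024)),'large':(.065,.035,(.4346,-.1728))}
def ringpos(c,name,tag):
    rad,h,g=RG[name]; g=np.array(g); t=np.linspace(0,2*np.pi,120)
    for it in range(2):
        pts=[proj(c,[g[0]+rad*np.cos(a),g[1]+rad*np.sin(a),z]) for z in (0,h) for a in t]
        M=cv2.moments(cv2.convexHull(np.float32(pts))); um=np.array([M['m10'],M['m01']])/M['m00']
        best=None
        for a,x in blobs(c,'cork',400):
            N=cv2.moments(cv2.convexHull(x)); u=np.array([N['m10'],N['m01']])/N['m00']
            if np.linalg.norm(u-um)<25: best=(u,N['m00'])
        if best is None: print(name,tag,'none');return
        g=g+(cast(c,*best[0],h/2)-cast(c,*um,h/2))[:2]
    print(name,tag,g.round(4),'area ratio',round(best[1]/M['m00'],2)); return g
E
python3 - <<'E'
from ring import *
w=camera('wrist')
for n in RG:
    ringpos(cs['top'],n,'top'); ringpos(w,n,'wrist'); ringpos(cs['scene'],n,'scene')
s=r.read_state();print(s['ee_pos'])
E
```

```text
small top [ 0.5972 -0.2872] area ratio 0.85
small wrist [ 0.5945 -0.2866] area ratio 0.88
small scene [ 0.5953 -0.2882] area ratio 0.78
medium top [ 0.6266 -0.1029] area ratio 0.92
medium wrist [ 0.6262 -0.1028] area ratio 0.92
medium scene [ 0.6252 -0.1041] area ratio 0.84
large top [ 0.4344 -0.1735] area ratio 0.93
large wrist [ 0.4529 -0.1731] area ratio 0.67
large scene [ 0.4327 -0.1745] area ratio 0.87
[ 0.59525516 -0.28337697  0.23858798]
```

```bash
python3 -m crank '[{"x":-0.0035,"y":0,"z":0.02,"ax":0,"ay":0,"az":0,"claw":1},{"x":-0.0035,"y":0,"z":0.05,"ax":0,"ay":0,"az":0,"claw":1},{"x":-0.0035,"y":0,"z":0.08,"ax":0,"ay":0,"az":0,"claw":1},{"x":-0.0035,"y":0,"z":0.11,"ax":0,"ay":0,"az":0,"claw":1},{"x":-0.0035,"y":0,"z":0.13,"ax":0,"ay":0,"az":0,"claw":1}]'
python3 -m crank '[{"x":0,"y":0,"z":0.005,"ax":0,"ay":0,"az":0,"claw":1},{"x":0,"y":0,"z":0.01,"ax":0,"ay":0,"az":0,"claw":1},{"x":0,"y":0,"z":0.015,"ax":0,"ay":0,"az":0,"claw":1},{"x":0,"y":0,"z":0.018,"ax":0,"ay":0,"az":0,"claw":1},{"x":0,"y":0,"z":0.02,"ax":0,"ay":0,"az":0,"claw":1}]'
python3 -m crank '[{"x":0,"y":0,"z":0.002,"ax":0,"ay":0,"az":0,"claw":1},{"x":0,"y":0,"z":0.004,"ax":0,"ay":0,"az":0,"claw":1},{"x":0,"y":0,"z":0.006,"ax":0,"ay":0,"az":0,"claw":1},{"x":0,"y":0,"z":0.008,"ax":0,"ay":0,"az":0,"claw":1},{"x":0,"y":0,"z":0.009,"ax":0,"ay":0,"az":0,"claw":1}]'
python3 -m crank '[{"x":0,"y":0,"z":0.001,"ax":0,"ay":0,"az":0,"claw":1},{"x":0,"y":0,"z":0.002,"ax":0,"ay":0,"az":0,"claw":1},{"x":0,"y":0,"z":0.002,"ax":0,"ay":0,"az":0,"claw":1},{"x":0,"y":0,"z":0.002,"ax":0,"ay":0,"az":0,"claw":1},{"x":0,"y":0,"z":0.002,"ax":0,"ay":0,"az":0,"claw":1}]'
```

```text
time: 8.05
ee_pos: [0.5946, -0.2866, 0.1055]
eef_rot: [0.669, 0.743, -0.0, -0.001]
ft_force: [0.4, 0.7, -1.2]
width: 0.0221
time: 8.47
ee_pos: [0.596, -0.288, 0.0892]
eef_rot: [0.669, 0.743, 0.0, 0.001]
ft_force: [-0.1, 0.1, -0.7]
width: 0.0221
time: 8.88
ee_pos: [0.5954, -0.2877, 0.0791]
eef_rot: [0.669, 0.743, 0.0, -0.0]
ft_force: [0.1, 0.5, -0.3]
width: 0.0222
time: 9.3
ee_pos: [0.5962, -0.2878, 0.0782]
eef_rot: [0.669, 0.743, 0.0, 0.001]
ft_force: [0.3, 0.5, 5.4]
width: 0.0224
```

Contact force is 5.4 N, so it is seated. Releasing and lifting clear.

```bash
for i in 1 2; do python3 -m crank '[{"x":0,"y":0,"z":0,"ax":0,"ay":0,"az":0,"claw":-0.3},{"x":0,"y":0,"z":0,"ax":0,"ay":0,"az":0,"claw":-0.3},{"x":0,"y":0,"z":0,"ax":0,"ay":0,"az":0,"claw":-0.3},{"x":0,"y":0,"z":0,"ax":0,"ay":0,"az":0,"claw":-0.3},{"x":0,"y":0,"z":0,"ax":0,"ay":0,"az":0,"claw":-0.3}]'; done
python3 -m crank '[{"x":0,"y":0,"z":-0.02,"ax":0,"ay":0,"az":0,"claw":-1},{"x":0,"y":0,"z":-0.05,"ax":0,"ay":0,"az":0,"claw":-1},{"x":0,"y":0,"z":-0.08,"ax":0,"ay":0,"az":0,"claw":-1},{"x":0,"y":0,"z":-0.12,"ax":0,"ay":0,"az":0,"claw":-1},{"x":0,"y":0,"z":-0.16,"ax":0,"ay":0,"az":0,"claw":-1}]'
python3 - <<'E'
from h import *
c=snap('wrist','w6.png')['color'];s=snap('scene','s3.png')['color'][130:280,200:380]
cv2.imwrite('pics/s3c.png',np.hstack([cv2.resize(s,(432,360)),cv2.resize(c[:360],(360,360))]))
E
```

```text
time: 9.72
ee_pos: [0.5952, -0.2877, 0.0771]
eef_rot: [0.669, 0.743, -0.0, -0.0]
ft_force: [-0.1, -1.0, 0.2]
width: 0.0477
time: 10.13
ee_pos: [0.5955, -0.2877, 0.0773]
eef_rot: [0.669, 0.743, 0.0, -0.0]
ft_force: [-0.3, -0.1, -0.8]
width: 0.0564
time: 10.55
ee_pos: [0.5949, -0.2875, 0.2386]
eef_rot: [0.669, 0.743, -0.0, -0.001]
ft_force: [0.9, -1.0, -0.3]
width: 0.0816
```

View pics/s3c.png

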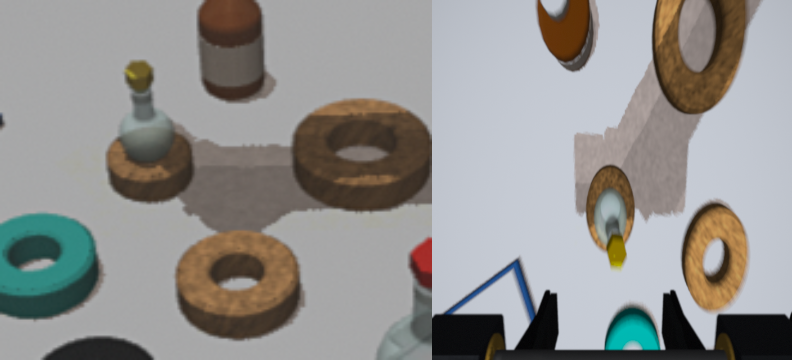

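Both crops show the 50 ml flask in the small ring: stopper at (138,75) in the left one and (617,250) in the right one. It may lean slightly, so I'll check the tilt numerically.

```bash
cat > tilt.py <<'E'
import sys
from m import *
k=sys.argv[1]; p=np.array(eval(sys.argv[2])); ht=float(sys.argv[3])  # stopper mid above centre
T=[]
for n in sys.argv[4].split(','):
    c=camera(n); pr=np.array(proj(c,p+[0,0,ht]))
    for a,x in blobs(c,k,25):
        M=cv2.moments(x);u=np.array([M['m10'],M['m01']])/M['m00']
        if np.linalg.norm(u-pr)<60: print(n,'exp',pr.round(1),'got',u.round(1),'at height: ',cast(c,*u,p[2]+ht).round(4)); T.append((c,u))
if len(T)>1: print(tri(*T[0],*T[1]))
E
python3 tilt.py yellow '[.596,-.287,.049]' .076 scene,wrist,top
```

```text
wrist exp [318.7 234.9] got [331.2 245.8] at height:  [ 0.6031 -0.2773  0.125 ]
```

Run:
```python
from m import *
c=camera('scene')
p=np.array([.596,-.287,.049])
print('scene exp bulb',proj(c,p),'stop',proj(c,p+[0,0,.073]))
x=c['color'][150:195,240:285];h=cv2.cvtColor(x,cv2.COLOR_BGR2HSV);m=cv2.inRange(h,(20,90,50),(36,255,255));M=cv2.moments(m,True);u=(240+M['m10']/M['m00'],150+M['m01']/M['m00']);print(M['m00'],u,cast(c,*u,.122))
w=camera('wrist')
for a,b in blobs(w,'yellow',100):
  M=cv2.moments(b);uw=(M['m10']/M['m00'],M['m01']/M['m00']);print(tri(c,u,w,uw))
print(proj(w,p))
cv2.imwrite('pics/w7c.png',cv2.resize(np.hstack([w['color'][130:330,240:400],c['color'][100:300,180:340]]),None,fx=2.5,fy=2.5,interpolation=2))
```

```text
scene exp bulb (np.float64(260.4439548437758), np.float64(185.43048676501448)) stop (np.float64(257.428915153459), np.float64(158.01876341993162))
100.0 (257.5, 161.01) [ 0.60174256 -0.27770124  0.122     ]
(array([ 0.60335345, -0.27679105,  0.12342084]), np.float64(0.0020125611812547503))
(np.float64(315.6387343226476), np.float64(214.8114784549312))
```

View pics/w7c.png

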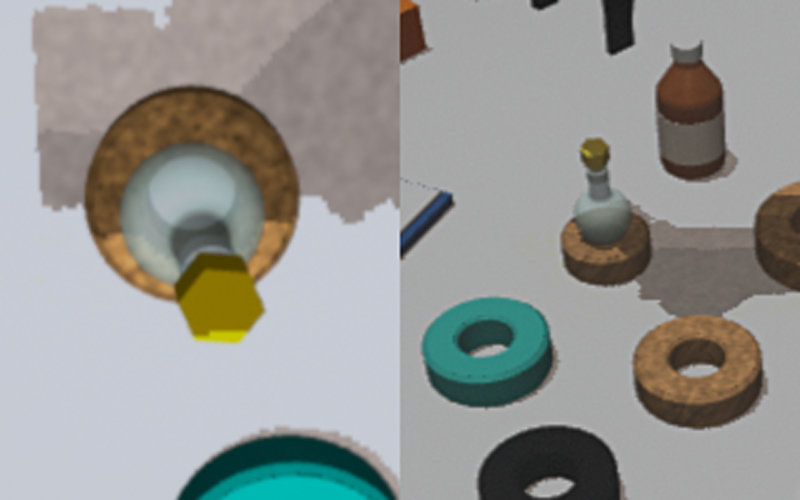

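Run:
```python
from m import *
w=camera('wrist');s=r.read_state();p=s['ee_pos'];print(p)
for dz in (-.0275,.045,.052): print(dz,proj(w,p+[0,0,dz]))
c=proj(w,p+[0,0,-.0275]);e=proj(w,p+[.0255,0,-.0275]);print(e)
im=cv2.imread('pics/w5.png');h=cv2.cvtColor(im,cv2.COLOR_BGR2HSV)
m=cv2.inRange(h,*rng['yellow'][0]);ys,xs=np.nonzero(m);print('stopper x range',xs.min(),xs.max(),ys.min(),ys.max())
b=im[285,:,:].astype(int);print([ (i,tuple(b[i])) for i in list(range(254,276,3))+list(range(352,376,3))])
```

```text
[ 0.59497014 -0.28730539  0.23581374]
-0.0275 (np.float64(315.25081870162893), np.float64(286.09807669075343))
0.045 (np.float64(315.2023085818836), np.float64(372.19579245755034))
0.052 (np.float64(315.1948848816227), np.float64(385.3716748991825))
(np.float64(310.14888278022863), np.float64(331.28624553120216))
stopper x range 281 355 331 414
[(254, (np.int64(235), np.int64(230), np.int64(226))), (257, (np.int64(235), np.int64(229), np.int64(225))), (260, (np.int64(235), np.int64(229), np.int64(226))), (263, (np.int64(195), np.int64(188), np.int64(177))), (266, (np.int64(193), np.int64(187), np.int64(167))), (269, (np.int64(208), np.int64(203), np.int64(180))), (272, (np.int64(219), np.int64(214), np.int64(190))), (275, (np.int64(224), np.int64(221), np.int64(196))), (352, (np.int64(220), np.int64(215), np.int64(191))), (355, (np.int64(211), np.int64(206), np.int64(183))), (358, (np.int64(201), np.int64(196), np.int64(175))), (361, (np.int64(184), np.int64(179), np.int64(160))), (364, (np.int64(178), np.int64(173), np.int64(160))), (367, (np.int64(235), np.int64(229), np.int64(225))), (370, (np.int64(235), np.int64(229), np.int64(225))), (373, (np.int64(235), np.int64(229), np.int64(226)))]
```

The stopper sits at (0.603, -0.277), so the flask leans about 9°. It was upright in the hand and tipped on release. I'll regrip, lift slightly, right it, and release more softly.

```bash
python3 -m crank '[{"x":0,"y":0.007,"z":0.03,"ax":0,"ay":0,"az":0,"claw":-1},{"x":0,"y":0.007,"z":0.07,"ax":0,"ay":0,"az":0,"claw":-1},{"x":0,"y":0.007,"z":0.11,"ax":0,"ay":0,"az":0,"claw":-1},{"x":0,"y":0.007,"z":0.145,"ax":0,"ay":0,"az":0,"claw":-1},{"x":0,"y":0.007,"z":0.16,"ax":0,"ay":0,"az":0,"claw":-1}]' 5
for i in 1 2 3; do python3 -m crank '[{"x":0,"y":0,"z":0,"ax":0,"ay":0,"az":0,"claw":1},{"x":0,"y":0,"z":0,"ax":0,"ay":0,"az":0,"claw":1},{"x":0,"y":0,"z":0,"ax":0,"ay":0,"az":0,"claw":1},{"x":0,"y":0,"z":0,"ax":0,"ay":0,"az":0,"claw":1},{"x":0,"y":0,"z":0,"ax":0,"ay":0,"az":0,"claw":1}]' 5; done
python3 -m crank '[{"x":0,"y":0,"z":-0.004,"ax":0,"ay":0,"az":0,"claw":1},{"x":0,"y":0,"z":-0.01,"ax":0,"ay":0,"az":0,"claw":1},{"x":0,"y":0,"z":-0.02,"ax":0,"ay":0,"az":0,"claw":1},{"x":0,"y":0,"z":-0.025,"ax":0,"ay":0,"az":0,"claw":1},{"x":0,"y":0,"z":-0.025,"ax":0,"ay":0,"az":0,"claw":1}]' 8
python3 - <<'E'
from m import *
c=snap('scene','s4.png');w=snap('wrist','w8.png');p=r.read_state()['ee_pos'];print(p)
print('exp bulb',proj(w,p+[0,0,-.0275]),'scene bulb',proj(c,p+[0,0,-.0275]),'scene stop',proj(c,p+[0,0,.045]))
cv2.imwrite('pics/w8c.png',np.hstack([cv2.resize(w['color'][180:430,200:440],(480,500)),cv2.resize(c['color'][110:230,205:280],(312,500))]))
E
```

```text
time: 11.37
ee_pos: [0.5995, -0.2852, 0.0709]
eef_rot: [0.669, 0.743, -0.001, -0.004]
ft_force: [-0.7, 0.5, -0.2]
width: 0.0871
time: 11.78
ee_pos: [0.6032, -0.2874, 0.079]
eef_rot: [0.669, 0.743, 0.001, 0.001]
ft_force: [0.5, 0.0, 0.6]
width: 0.0617
time: 12.2
ee_pos: [0.6024, -0.287, 0.0774]
eef_rot: [0.669, 0.743, 0.0, -0.0]
ft_force: [-0.1, -0.2, -0.1]
width: 0.0281
time: 12.62
ee_pos: [0.6024, -0.287, 0.0773]
eef_rot: [0.669, 0.743, 0.0, -0.0]
ft_force: [0.5, 0.1, 0.9]
width: 0.0227
time: 13.03
ee_pos: [0.6033, -0.2876, 0.1045]
eef_rot: [0.669, 0.743, 0.001, 0.001]
ft_force: [0.1, -0.2, -0.6]
width: 0.0224
[ 0.60262404 -0.28707494  0.10279655]
exp bulb (np.float64(315.9560081071317), np.float64(284.8070786723854)) scene bulb (np.float64(256.7833180039057), np.float64(176.9192900557572)) scene stop (np.float64(253.59792453224372), np.float64(148.92454083998803))
```

View pics/w8c.png

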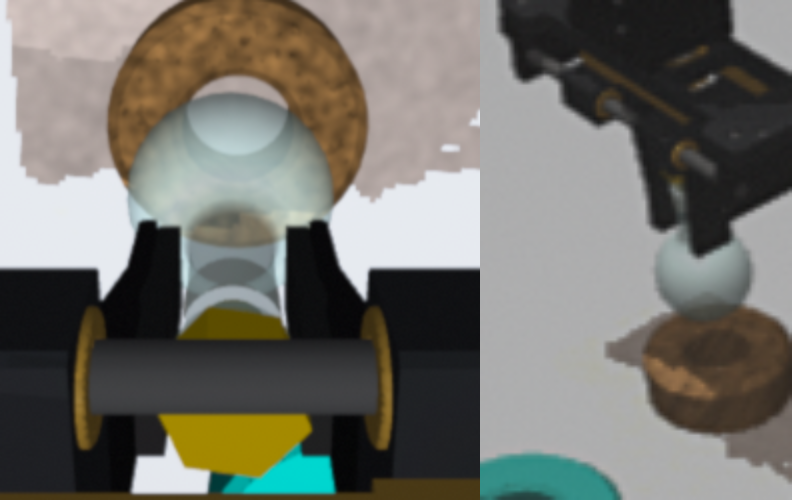

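The bulb sits about 4 mm toward −x of the grip axis, at crop (229,195), so about 3° of lean remains. I'll turn the tool to correct that, lower to light contact, and open in small steps.

```bash
python3 -m crank '[{"x":0,"y":-0.006,"z":0,"ax":-0.028,"ay":0,"az":0,"claw":1},{"x":0,"y":-0.006,"z":0,"ax":-0.028,"ay":0,"az":0,"claw":1},{"x":0,"y":-0.006,"z":0.005,"ax":-0.028,"ay":0,"az":0,"claw":1},{"x":0,"y":-0.006,"z":0.01,"ax":-0.028,"ay":0,"az":0,"claw":1},{"x":0,"y":-0.006,"z":0.015,"ax":-0.028,"ay":0,"az":0,"claw":1}]' 6
python3 -m crank '[{"x":0,"y":0,"z":0.001,"ax":0,"ay":0,"az":0,"claw":1},{"x":0,"y":0,"z":0.002,"ax":0,"ay":0,"az":0,"claw":1},{"x":0,"y":0,"z":0.004,"ax":0,"ay":0,"az":0,"claw":1},{"x":0,"y":0,"z":0.006,"ax":0,"ay":0,"az":0,"claw":1},{"x":0,"y":0,"z":0.007,"ax":0,"ay":0,"az":0,"claw":1}]' 4
for i in 1 2; do python3 -m crank '[{"x":0,"y":0,"z":0,"ax":0,"ay":0,"az":0,"claw":1},{"x":0,"y":0,"z":0,"ax":0,"ay":0,"az":0,"claw":1},{"x":0,"y":0,"z":0.001,"ax":0,"ay":0,"az":0,"claw":1},{"x":0,"y":0,"z":0.001,"ax":0,"ay":0,"az":0,"claw":1},{"x":0,"y":0,"z":0.001,"ax":0,"ay":0,"az":0,"claw":1}]' 4;done
```

```text
time: 13.55
ee_pos: [0.597, -0.287, 0.0866]
eef_rot: [0.669, 0.743, 0.021, 0.018]
ft_force: [-0.5, -0.3, -0.4]
width: 0.0229
time: 13.97
ee_pos: [0.5969, -0.2875, 0.0801]
eef_rot: [0.669, 0.743, 0.021, 0.019]
ft_force: [-0.1, -0.4, -0.8]
width: 0.0225
time: 14.38
ee_pos: [0.5969, -0.2876, 0.0794]
eef_rot: [0.669, 0.743, 0.021, 0.019]
ft_force: [-0.2, 0.1, -0.7]
width: 0.0228
time: 14.8
ee_pos: [0.5973, -0.2876, 0.0787]
eef_rot: [0.669, 0.743, 0.021, 0.019]
ft_force: [-0.4, 0.6, 2.1]
width: 0.0228
```

```bash
python3 -m crank '[{"x":0,"y":0,"z":0.0005,"ax":0,"ay":0,"az":0,"claw":1},{"x":0,"y":0,"z":0.0005,"ax":0,"ay":0,"az":0,"claw":0.47},{"x":0,"y":0,"z":0.0005,"ax":0,"ay":0,"az":0,"claw":0.46},{"x":0,"y":0,"z":0.0005,"ax":0,"ay":0,"az":0,"claw":0.45},{"x":0,"y":0,"z":0.0005,"ax":0,"ay":0,"az":0,"claw":0.44}]' 3
python3 -m crank '[{"x":0,"y":0,"z":0,"ax":0,"ay":0,"az":0,"claw":0.43},{"x":0,"y":0,"z":0,"ax":0,"ay":0,"az":0,"claw":0.42},{"x":0,"y":0,"z":0,"ax":0,"ay":0,"az":0,"claw":0.4},{"x":0,"y":0,"z":0,"ax":0,"ay":0,"az":0,"claw":0.38},{"x":0,"y":0,"z":0,"ax":0,"ay":0,"az":0,"claw":0.36}]' 3
python3 -m crank '[{"x":0,"y":0,"z":0,"ax":0,"ay":0,"az":0,"claw":0.2},{"x":0,"y":0,"z":0,"ax":0,"ay":0,"az":0,"claw":0.1},{"x":0,"y":0,"z":0,"ax":0,"ay":0,"az":0,"claw":0},{"x":0,"y":0,"z":0,"ax":0,"ay":0,"az":0,"claw":-0.2},{"x":0,"y":0,"z":0,"ax":0,"ay":0,"az":0,"claw":-0.4}]' 3
cat > st.py <<'E'
from m import *
import sys
k=sys.argv[1]; z=float(sys.argv[2]); x0=np.array(eval(sys.argv[3]))
T=[]
for n in sys.argv[4].split(','):
    c=camera(n);pr=np.array(proj(c,[*x0,z]));hs=cv2.cvtColor(c['color'],cv2.COLOR_BGR2HSV)
    rr={'yellow':[((20,90,50),(36,255,255))]}.get(k,rng[k]);m=sum(cv2.inRange(hs,a,b) for a,b in rr)
    Y,X=np.mgrid[:480,:640];R0=22 if n!='wrist' else 55
    m[(X-pr[0])**2+(Y-pr[1])**2>R0**2]=0;M=cv2.moments(m,True)
    if M['m00']<15: print(n,'none');continue
    u=(M['m10']/M['m00'],M['m01']/M['m00']);print(n,M['m00'],'exp',pr.round(1),'got',np.round(u,1),'off',(cast(c,*u,z)[:2]-x0).round(4));T.append((c,u))
if len(T)>1: print('tri',tri(*T[0],*T[1]))
print(r.read_state()['ee_pos'],r.read_state()['width'])
E
python3 st.py yellow .122 '[.596,-.287]' scene,wrist
```

```text
time: 15.22
ee_pos: [0.5965, -0.2875, 0.0774]
eef_rot: [0.669, 0.743, 0.021, 0.018]
ft_force: [0.7, -0.3, 0.1]
width: 0.024
time: 15.63
ee_pos: [0.5969, -0.2875, 0.0778]
eef_rot: [0.669, 0.743, 0.021, 0.019]
ft_force: [-0.4, -0.3, -0.0]
width: 0.0271
time: 16.05
ee_pos: [0.597, -0.2876, 0.0778]
eef_rot: [0.669, 0.743, 0.021, 0.019]
ft_force: [0.5, 0.4, -0.2]
width: 0.0497
scene 100.0 exp [257.4 158. ] got [252.4 161.3] off [0.0148 0.0036]
wrist 2677.0 exp [317.1 375. ] got [318.2 406.7] off [0.0132 0.0018]
tri (array([ 0.61007502, -0.28498805,  0.12087851]), np.float64(0.0003610481625943063))
[ 0.59696372 -0.28757507  0.07786869] 0.05631377428343306
```

```bash
python3 st.py yellow .122 '[.596,-.287]' scene,wrist;  python3 -m crank '[{"x":0,"y":0,"z":0,"ax":0,"ay":0,"az":0,"claw":-0.4},{"x":0,"y":0,"z":0,"ax":0,"ay":0,"az":0,"claw":-0.4},{"x":0,"y":0,"z":0,"ax":0,"ay":0,"az":0,"claw":-0.4},{"x":0,"y":0,"z":0,"ax":0,"ay":0,"az":0,"claw":-0.4},{"x":0,"y":0,"z":0,"ax":0,"ay":0,"az":0,"claw":-0.4}]' 3;python3 st.py yellow .122 '[.596,-.287]' scene,wrist
```

```text
scene 105.0 exp [257.4 158. ] got [252.7 161.2] off [0.0141 0.0038]
wrist 2676.0 exp [317.1 375. ] got [318.2 406.7] off [0.0132 0.0018]
tri (array([ 0.6096108 , -0.28486126,  0.12112303]), np.float64(0.0008558594765913533))
[ 0.59696907 -0.2875768   0.07785129] 0.05899521239775536
time: 16.67
ee_pos: [0.597, -0.2876, 0.0779]
eef_rot: [0.669, 0.743, 0.021, 0.019]
ft_force: [-0.1, 0.0, 0.6]
width: 0.0605
scene 102.0 exp [257.4 158. ] got [252.7 161.1] off [0.0139 0.0033]
wrist 2676.0 exp [317.1 375. ] got [318.2 406.7] off [0.0132 0.0018]
tri (array([ 0.6095414 , -0.28495829,  0.12132794]), np.float64(0.0006167942112101657))
[ 0.59695306 -0.28760383  0.07786202] 0.06087604074964161
```

The flask is static but leans about 10° toward +x. It looks like the bulb rolled into the seat from an off-centre landing, so I'll re-measure the ring centres from the holes in the earlier pictures.

```bash
cat > hole.py <<'E'
from ring import *
HR={'small':.017,'medium':.023,'large':.032}
def hole(c,name,tag):
    rad,h,g=RG[name]; g=np.array(g);t=np.linspace(0,2*np.pi,90,endpoint=False)
    hs=cv2.cvtColor(c['color'],cv2.COLOR_BGR2HSV);m=cv2.inRange(hs,(5,70,30),(22,255,255))
    cn,hi=cv2.findContours(m,cv2.RETR_CCOMP,cv2.CHAIN_APPROX_NONE)
    for it in range(3):
        P=[np.float32([proj(c,[g[0]+HR[name]*np.cos(a),g[1]+HR[name]*np.sin(a),z]) for a in t]) for z in(0,h)]
        A,poly=cv2.intersectConvexConvex(*P);M=cv2.moments(poly);um=np.array([M['m10'],M['m01']])/M['m00'];b=None
        for x,k in zip(cn,hi[0]):
            N=cv2.moments(x)
            if k[3]>=0 and N['m00']>.3*A:
                u=np.array([N['m10'],N['m01']])/N['m00']
                if np.linalg.norm(u-um)<20: b=(u,N['m00'])
        if b is None: print(name,tag,'none');return
        g=g+(cast(c,*b[0],h/2)-cast(c,*um,h/2))[:2]
    print(name,tag,g.round(4),'area',round(b[1]/A,2))
E
python3 - <<'E'
from hole import *
w=camera('wrist');s=r.read_state();q=R.from_quat(s['eef_rot'])
off=q.inv().apply(w['eye']-s['ee_pos']);rc=q.inv()*R.from_quat(w['orientation'])
q5=R.from_matrix(np.array([[-.105,.994,0],[.994,.105,0],[0,0,-1]]));c=dict(w);c['color']=cv2.imread('pics/w5.png')
c['eye']=np.array([.5953,-.2831,.2386])+q5.apply(off);c['orientation']=(q5*rc).as_quat()
print(off,rc.as_matrix().round(3).tolist())
for n in RG: hole(cs['top'],n,'top');hole(c,n,'w5');hole(cs['scene'],n,'scene')
# now: bulb in ring, seen by scene
E
```

```text
[ 0.00024282 -0.08143632 -0.16248349] [[1.0, 0.0, 0.001], [-0.0, 0.954, 0.299], [-0.001, -0.299, 0.954]]
small top [ 0.597  -0.2873] area 1.35
small w5 [ 0.5968 -0.2865] area 1.18
small scene none
medium top [ 0.6269 -0.1034] area 1.19
medium w5 [ 0.6262 -0.1029] area 1.26
medium scene [ 0.6251 -0.1025] area 2.2
large top [ 0.4339 -0.1745] area 1.16
large w5 none
large scene [ 0.4324 -0.1738] area 1.79hole.py:9: RuntimeWarning: invalid value encountered in divide
  A,poly=cv2.intersectConvexConvex(*P);M=cv2.moments(poly);um=np.array([M['m10'],M['m01']])/M['m00'];b=None
```

Ring centre (0.597, -0.287) is confirmed, so the landing was good to 1 mm and the lean arises at release. It is nearly pure +x now. I'll turn the jaws a quarter turn and close their vertical pads on the stopper in place, with the bulb seated, to bring it upright. Then I'll open in tiny steps while watching.

```bash
python3 -m crank '[{"x":0,"y":0.001,"z":-0.02,"ax":0,"ay":0,"az":0,"claw":-1},{"x":0,"y":0.002,"z":-0.05,"ax":0,"ay":0,"az":0,"claw":-1},{"x":0,"y":0.004,"z":-0.08,"ax":0,"ay":0,"az":0,"claw":-1},{"x":0,"y":0.005,"z":-0.1,"ax":0,"ay":0,"az":0,"claw":-1},{"x":0,"y":0.005,"z":-0.1,"ax":0.028,"ay":0,"az":0,"claw":-1}]' 3
python3 -m crank '[{"x":0,"y":0,"z":0,"ax":0,"ay":0,"az":0.06,"claw":-1},{"x":0,"y":0,"z":0,"ax":0,"ay":0,"az":0.12,"claw":-1},{"x":0,"y":0,"z":0,"ax":0,"ay":0,"az":0.18,"claw":-1},{"x":0,"y":0,"z":0,"ax":0,"ay":0,"az":0.24,"claw":-1},{"x":0,"y":0,"z":0,"ax":0,"ay":0,"az":0.256,"claw":-1}]'
python3 -m crank '[{"x":0,"y":0,"z":0,"ax":0,"ay":0,"az":0.06,"claw":-1},{"x":0,"y":0,"z":0,"ax":0,"ay":0,"az":0.12,"claw":-1},{"x":0,"y":0,"z":0,"ax":0,"ay":0,"az":0.18,"claw":-1},{"x":0,"y":0,"z":0,"ax":0,"ay":0,"az":0.24,"claw":-1},{"x":0,"y":0,"z":0,"ax":0,"ay":0,"az":0.256,"claw":-1}]'
python3 -m crank '[{"x":0,"y":0,"z":0,"ax":0,"ay":0,"az":0.06,"claw":-1},{"x":0,"y":0,"z":0,"ax":0,"ay":0,"az":0.12,"claw":-1},{"x":0,"y":0,"z":0,"ax":0,"ay":0,"az":0.18,"claw":-1},{"x":0,"y":0,"z":0,"ax":0,"ay":0,"az":0.24,"claw":-1},{"x":0,"y":0,"z":0,"ax":0,"ay":0,"az":0.256,"claw":-1}]'
python3 -m crank '[{"x":0,"y":0,"z":0,"ax":0,"ay":0,"az":0,"claw":-1},{"x":0,"y":0,"z":0,"ax":0,"ay":0,"az":0,"claw":-1},{"x":0,"y":0,"z":0,"ax":0,"ay":0,"az":0,"claw":-1},{"x":0,"y":0,"z":0,"ax":0,"ay":0,"az":0,"claw":-1},{"x":0,"y":0,"z":0,"ax":0,"ay":0,"az":0,"claw":-1}]'
python3 st.py yellow .122 '[.597,-.287]' scene
python3 -c "
from h import *
s=r.read_state();print(s['joint_positions'].round(2),R.from_quat(s['eef_rot']).as_matrix().round(3).tolist(),delta([.597,-.287,.0785]).round(4))"
```

```text
time: 17.23
ee_pos: [0.5965, -0.2906, 0.184]
eef_rot: [0.671, 0.742, 0.002, 0.004]
ft_force: [0.1, -0.3, 0.8]
width: 0.0835
time: 17.65
ee_pos: [0.5964, -0.2875, 0.1779]
eef_rot: [0.838, 0.546, -0.0, -0.0]
ft_force: [0.5, -0.3, -0.0]
width: 0.0872
time: 18.07
ee_pos: [0.5964, -0.2875, 0.1779]
eef_rot: [0.949, 0.316, -0.0, -0.0]
ft_force: [-0.3, -0.2, 0.1]
width: 0.0872
time: 18.48
ee_pos: [0.5965, -0.2874, 0.1778]
eef_rot: [0.998, 0.066, -0.0, -0.0]
ft_force: [0.2, 0.4, 0.1]
width: 0.0867
time: 18.9
ee_pos: [0.5964, -0.2876, 0.1781]
eef_rot: [0.998, 0.07, 0.0, -0.0]
ft_force: [0.2, 0.7, 0.7]
width: 0.0869
scene 99.0 exp [257.  158.2] got [252.9 161. ] off [0.0123 0.0033]
[ 0.59635524 -0.28766866  0.17803769] 0.08700530189620755
[-0.31  0.64  1.04  1.45 -0.55  1.36  0.9 ] [[0.99, 0.139, 0.0], [0.139, -0.99, 0.0], [0.0, -0.0, -1.0]] [ 0.0007 -0.0005  0.0995]
```

```bash
python3 -m crank '[{"x":0.0007,"y":0,"z":0.02,"ax":0,"ay":0,"az":0,"claw":-1},{"x":0.0007,"y":0,"z":0.045,"ax":0,"ay":0,"az":0,"claw":-1},{"x":0.0007,"y":0,"z":0.07,"ax":0,"ay":0,"az":0,"claw":-1},{"x":0.0007,"y":0,"z":0.09,"ax":0,"ay":0,"az":0,"claw":0},{"x":0.0007,"y":0,"z":0.098,"ax":0,"ay":0,"az":0,"claw":0}]' 3
for i in 1 2 3; do python3 -m crank '[{"x":0,"y":0,"z":0,"ax":0,"ay":0,"az":0,"claw":0.1},{"x":0,"y":0,"z":0,"ax":0,"ay":0,"az":0,"claw":0.2},{"x":0,"y":0,"z":0,"ax":0,"ay":0,"az":0,"claw":0.3},{"x":0,"y":0,"z":0,"ax":0,"ay":0,"az":0,"claw":0.4},{"x":0,"y":0,"z":0,"ax":0,"ay":0,"az":0,"claw":0.48}]' 3; done
python3 st.py yellow .122 '[.597,-.287]' scene,wrist
for i in 1 2; do python3 -m crank '[{"x":0,"y":0,"z":0,"ax":0,"ay":0,"az":0,"claw":0.5},{"x":0,"y":0,"z":0,"ax":0,"ay":0,"az":0,"claw":0.55},{"x":0,"y":0,"z":0,"ax":0,"ay":0,"az":0,"claw":0.6},{"x":0,"y":0,"z":0,"ax":0,"ay":0,"az":0,"claw":0.6},{"x":0,"y":0,"z":0,"ax":0,"ay":0,"az":0,"claw":0.6}]' 3;done
python3 st.py yellow .122 '[.597,-.287]' scene,wrist
```

```text
time: 19.37
ee_pos: [0.5959, -0.2866, 0.077]
eef_rot: [0.998, 0.07, -0.002, -0.001]
ft_force: [0.0, 0.9, -0.6]
width: 0.0802
time: 19.78
ee_pos: [0.5976, -0.2879, 0.0811]
eef_rot: [0.998, 0.069, 0.001, 0.0]
ft_force: [-0.3, 0.5, -0.0]
width: 0.0482
time: 20.2
ee_pos: [0.5971, -0.2875, 0.08]
eef_rot: [0.998, 0.069, 0.0, -0.0]
ft_force: [1.6, 0.1, -0.1]
width: 0.0262
time: 20.62
ee_pos: [0.5971, -0.2875, 0.08]
eef_rot: [0.998, 0.069, -0.0, -0.0]
ft_force: [-0.0, 0.1, 0.0]
width: 0.0256
scene 60.0 exp [257.  158.2] got [258.4 158. ] off [-0.0027  0.0014]
wrist 2310.0 exp [314.  368.7] got [317.7 378.6] off [ 0.0018 -0.0037]
tri (array([ 0.59691701, -0.28535415,  0.12526556]), np.float64(0.00565071115658703))
[ 0.59707473 -0.28753597  0.07997175] 0.023791053371738848
time: 21.13
ee_pos: [0.5971, -0.2875, 0.08]
eef_rot: [0.998, 0.069, -0.0, -0.0]
ft_force: [-0.7, -0.0, -0.1]
width: 0.0231
time: 21.55
ee_pos: [0.597, -0.2875, 0.08]
eef_rot: [0.998, 0.069, -0.0, -0.0]
ft_force: [0.0, 0.4, 1.0]
width: 0.023
scene 57.0 exp [257.  158.2] got [258.4 158.7] off [-0.0013  0.0032]
wrist 2361.0 exp [314.1 368.8] got [315.5 378.9] off [ 0.001  -0.0039]
tri (array([ 0.59636633, -0.28738322,  0.12241605]), np.float64(0.0060376063673719385))
[ 0.59707504 -0.28752741  0.07998574] 0.022816302705283172
```

```bash
python3 -m crank '[{"x":0,"y":0,"z":0,"ax":0,"ay":0,"az":0,"claw":0.47},{"x":0,"y":0,"z":0,"ax":0,"ay":0,"az":0,"claw":0.46},{"x":0,"y":0,"z":0,"ax":0,"ay":0,"az":0,"claw":0.45},{"x":0,"y":0,"z":0,"ax":0,"ay":0,"az":0,"claw":0.44},{"x":0,"y":0,"z":0,"ax":0,"ay":0,"az":0,"claw":0.43}]' 3
python3 st.py yellow .122 '[.597,-.287]' scene,wrist
python3 -m crank '[{"x":0,"y":0,"z":0,"ax":0,"ay":0,"az":0,"claw":0.4},{"x":0,"y":0,"z":0,"ax":0,"ay":0,"az":0,"claw":0.37},{"x":0,"y":0,"z":0,"ax":0,"ay":0,"az":0,"claw":0.34},{"x":0,"y":0,"z":0,"ax":0,"ay":0,"az":0,"claw":0.3},{"x":0,"y":0,"z":0,"ax":0,"ay":0,"az":0,"claw":0.25}]' 3
python3 st.py yellow .122 '[.597,-.287]' scene,wrist
python3 -m crank '[{"x":0,"y":0,"z":0,"ax":0,"ay":0,"az":0,"claw":0.1},{"x":0,"y":0,"z":0,"ax":0,"ay":0,"az":0,"claw":0},{"x":0,"y":0,"z":0,"ax":0,"ay":0,"az":0,"claw":-0.1},{"x":0,"y":0,"z":0,"ax":0,"ay":0,"az":0,"claw":-0.2},{"x":0,"y":0,"z":0,"ax":0,"ay":0,"az":0,"claw":-0.4}]' 3
python3 st.py yellow .122 '[.597,-.287]' scene,wrist
```

```text
time: 22.07
ee_pos: [0.5971, -0.2875, 0.08]
eef_rot: [0.998, 0.069, 0.0, -0.0]
ft_force: [-0.7, 0.6, -0.1]
width: 0.0244
scene 56.0 exp [257.  158.2] got [259.4 158.4] off [-0.0034  0.0039]
wrist 2313.0 exp [314.  368.7] got [317.4 378.1] off [ 0.0017 -0.0035]
tri (array([ 0.59628358, -0.28420226,  0.12524656]), np.float64(0.007571845475260502))
[ 0.59708584 -0.28751051  0.07998751] 0.02507334316270417
time: 22.58
ee_pos: [0.597, -0.2875, 0.0799]
eef_rot: [0.998, 0.069, -0.0, -0.0]
ft_force: [-0.9, 0.6, 0.0]
width: 0.0308
scene 60.0 exp [257.  158.2] got [257.6 160. ] off [0.0026 0.0064]
wrist 2251.0 exp [314.  368.8] got [327.1 375.5] off [ 0.0048 -0.002 ]
tri (array([ 0.5999114 , -0.28547229,  0.12187363]), np.float64(0.006860000939132984))
[ 0.59705563 -0.2875163   0.07996056] 0.03196398092473618
time: 23.1
ee_pos: [0.5971, -0.2875, 0.08]
eef_rot: [0.998, 0.069, -0.0, -0.0]
ft_force: [0.2, -0.0, -0.2]
width: 0.0524
scene 70.0 exp [257.  158.2] got [254.1 161.5] off [0.0112 0.0063]
wrist 1659.0 exp [314.1 368.7] got [341.3 365.3] off [0.0089 0.0026]
tri (array([ 0.60606709, -0.28583928,  0.11867644]), np.float64(0.0013855115430392155))
[ 0.59707054 -0.28754969  0.0799804 ] 0.05787861540337815
```

The lean is real and returns by itself as the fingers open. One cheap experiment: push the top about 6 mm past vertical toward −x, release, and see whether it stays.

```bash
python3 -m crank '[{"x":-0.002,"y":0,"z":0,"ax":0,"ay":0,"az":0,"claw":0.2},{"x":-0.004,"y":0,"z":0,"ax":0,"ay":0,"az":0,"claw":0.3},{"x":-0.006,"y":0,"z":0,"ax":0,"ay":0,"az":0,"claw":0.4},{"x":-0.006,"y":0,"z":0,"ax":0,"ay":0,"az":0,"claw":0.48},{"x":-0.006,"y":0,"z":0,"ax":0,"ay":0,"az":0,"claw":0.48}]' 3
python3 -m crank '[{"x":0,"y":0,"z":0,"ax":0,"ay":0,"az":0,"claw":0.48},{"x":0,"y":0,"z":0,"ax":0,"ay":0,"az":0,"claw":0.48},{"x":0,"y":0,"z":0,"ax":0,"ay":0,"az":0,"claw":0.48},{"x":0,"y":0,"z":0,"ax":0,"ay":0,"az":0,"claw":0.48},{"x":0,"y":0,"z":0,"ax":0,"ay":0,"az":0,"claw":0.48}]' 3
python3 st.py yellow .122 '[.597,-.287]' scene,wrist
for i in 1 2; do python3 -m crank '[{"x":0,"y":0,"z":0,"ax":0,"ay":0,"az":0,"claw":0.3},{"x":0,"y":0,"z":0,"ax":0,"ay":0,"az":0,"claw":0.2},{"x":0,"y":0,"z":0,"ax":0,"ay":0,"az":0,"claw":0},{"x":0,"y":0,"z":0,"ax":0,"ay":0,"az":0,"claw":-0.2},{"x":0,"y":0,"z":0,"ax":0,"ay":0,"az":0,"claw":-0.4}]' 3
python3 st.py yellow .122 '[.597,-.287]' scene,wrist; done
```

```text
time: 23.62
ee_pos: [0.591, -0.2884, 0.08]
eef_rot: [0.998, 0.069, 0.0, -0.0]
ft_force: [-0.6, 0.3, 0.8]
width: 0.0352
time: 24.03
ee_pos: [0.5912, -0.2883, 0.08]
eef_rot: [0.998, 0.069, 0.0, -0.0]
ft_force: [0.5, -0.1, 1.0]
width: 0.0227
scene 52.0 exp [257.  158.2] got [261.5 157.5] off [-0.0089  0.0036]
wrist 2341.0 exp [331.6 368.8] got [315.9 378.2] off [-0.0048 -0.0044]
tri (array([ 0.59001678, -0.28590511,  0.12409673]), np.float64(0.007555885081928509))
[ 0.59118493 -0.28833686  0.07996835] 0.0228787698727248
time: 24.55
ee_pos: [0.5911, -0.2884, 0.08]
eef_rot: [0.998, 0.069, -0.0, -0.0]
ft_force: [0.4, -0.4, -0.4]
width: 0.0475
scene 53.0 exp [257.  158.2] got [256.9 160.7] off [0.005  0.0076]
wrist 2072.0 exp [331.8 368.8] got [353.1 367.8] off [0.0071 0.0014]
tri (array([ 0.60250015, -0.28264875,  0.12234117]), np.float64(0.00527006171442588))
[ 0.59115459 -0.28831981  0.07999004] 0.054827075314843675
time: 25.07
ee_pos: [0.5911, -0.2884, 0.08]
eef_rot: [0.998, 0.069, 0.0, -0.0]
ft_force: [-0.3, 0.7, 0.0]
width: 0.0534
scene 64.0 exp [257.  158.2] got [255.7 161.1] off [0.0079 0.0071]
wrist 1792.0 exp [331.8 368.8] got [357.2 362. ] off [0.0081 0.0038]
tri (array([ 0.60451648, -0.28242989,  0.1212782 ]), np.float64(0.002422268405142599))
[ 0.59111781 -0.28830606  0.07994788] 0.05808414668849353
```

It swings back to the same side and settles at about 7° with the bulb centred on the ring. That is its natural resting lean on the round bottom, so I'll accept it and move on to the blue flask.

```bash
python3 -m crank '[{"x":0.01,"y":0,"z":0,"ax":0,"ay":0,"az":0,"claw":-1},{"x":0.01,"y":0,"z":0,"ax":0,"ay":0,"az":0,"claw":-1},{"x":0.01,"y":0,"z":0,"ax":0,"ay":0,"az":0,"claw":-1},{"x":0.01,"y":0,"z":-0.01,"ax":0,"ay":0,"az":0,"claw":-1},{"x":0.01,"y":0,"z":-0.03,"ax":0,"ay":0,"az":0,"claw":-1}]' 8
python3 -m crank '[{"x":0,"y":0,"z":-0.035,"ax":0,"ay":0,"az":0,"claw":-1},{"x":0,"y":0,"z":-0.07,"ax":0,"ay":0,"az":0,"claw":-1},{"x":0,"y":0,"z":-0.105,"ax":0,"ay":0,"az":0,"claw":-1},{"x":0,"y":0,"z":-0.14,"ax":0,"ay":0,"az":0,"claw":-1},{"x":0,"y":0,"z":-0.17,"ax":0,"ay":0,"az":0,"claw":-1}]'
for i in 1 2 3; do python3 -m crank '[{"x":-0.004,"y":-0.03,"z":0,"ax":0,"ay":0,"az":0,"claw":-1},{"x":-0.009,"y":-0.06,"z":0,"ax":0,"ay":0,"az":0,"claw":-1},{"x":-0.013,"y":-0.09,"z":0,"ax":0,"ay":0,"az":0,"claw":-1},{"x":-0.018,"y":-0.12,"z":0,"ax":0,"ay":0,"az":0,"claw":-1},{"x":-0.022,"y":-0.138,"z":0,"ax":0,"ay":0,"az":0,"claw":-1}]'; done
python3 -m crank '[{"x":-0.004,"y":-0.03,"z":0,"ax":0,"ay":0,"az":0,"claw":-1},{"x":-0.009,"y":-0.06,"z":0,"ax":0,"ay":0,"az":0,"claw":-1},{"x":-0.013,"y":-0.09,"z":0,"ax":0,"ay":0,"az":0,"claw":-1},{"x":-0.018,"y":-0.12,"z":0,"ax":0,"ay":0,"az":0,"claw":-1},{"x":-0.022,"y":-0.137,"z":0,"ax":0,"ay":0,"az":0,"claw":-1}]'
python3 -m crank '[{"x":0,"y":0,"z":0,"ax":0,"ay":0,"az":0,"claw":-1},{"x":0,"y":0,"z":0,"ax":0,"ay":0,"az":0,"claw":-1},{"x":0,"y":0,"z":0,"ax":0,"ay":0,"az":0,"claw":-1},{"x":0,"y":0,"z":0,"ax":0,"ay":0,"az":0,"claw":-1},{"x":0,"y":0,"z":0,"ax":0,"ay":0,"az":0,"claw":-1}]'
python3 look.py w9.png '[.4371,.2475,.151]' blue
python3 st.py yellow .122 '[.597,-.287]' scene,top
```

```text
time: 25.58
ee_pos: [0.5995, -0.2865, 0.1087]
eef_rot: [0.998, 0.069, -0.002, -0.001]
ft_force: [0.3, -0.5, -0.1]
width: 0.0838
time: 26.0
ee_pos: [0.6003, -0.2876, 0.2835]
eef_rot: [0.998, 0.069, 0.001, 0.0]
ft_force: [0.5, -0.8, 0.7]
width: 0.0866
time: 26.42
ee_pos: [0.5593, -0.1508, 0.2801]
eef_rot: [0.998, 0.07, -0.0, -0.001]
ft_force: [0.8, 1.4, 0.3]
width: 0.0871
time: 26.83
ee_pos: [0.5182, -0.0173, 0.2798]
eef_rot: [0.998, 0.07, -0.0, -0.001]
ft_force: [1.2, 0.9, -0.0]
width: 0.0872
time: 27.25
ee_pos: [0.477, 0.1165, 0.2803]
eef_rot: [0.997, 0.071, -0.0, -0.001]
ft_force: [0.1, -0.1, -0.5]
width: 0.0869
time: 27.67
ee_pos: [0.4361, 0.249, 0.2801]
eef_rot: [0.998, 0.071, -0.0, -0.0]
ft_force: [0.1, 0.8, -0.4]
width: 0.0868
time: 28.08
ee_pos: [0.4381, 0.2453, 0.2802]
eef_rot: [0.998, 0.068, -0.0, -0.0]
ft_force: [0.3, 0.8, 0.9]
width: 0.0871
28.13 [0.438  0.2455 0.2802] [-1.59 -0.01  1.    1.73  0.01  1.42 -0.45] [[0.991, 0.137], [0.137, -0.991], [-0.0, -0.001]] 0.0873
proj [314.  230.3]
blue 633.5 [313.5 232.3] [0.4369 0.2459 0.151 ] ell [0.4365 0.2477 0.151 ]
delta [-0.0006 -0.0021  0.    ]
scene 106.0 exp [257.  158.2] got [254.4 160.4] off [0.0087 0.0033]
top 151.0 exp [459.1 234.5] got [457.6 228.7] off [0.0107 0.003 ]
tri (array([ 0.60691501, -0.28321562,  0.12300087]), np.float64(0.0018017257971291974))
[0.43776303 0.24594326 0.28009163] 0.08681374090230407
```

```bash
python3 -m crank '[{"x":-0.001,"y":-0.001,"z":0.035,"ax":0,"ay":0,"az":0,"claw":-0.6},{"x":-0.001,"y":-0.001,"z":0.07,"ax":0,"ay":0,"az":0,"claw":-0.6},{"x":-0.001,"y":-0.001,"z":0.1,"ax":0,"ay":0,"az":0,"claw":-0.6},{"x":-0.001,"y":-0.001,"z":0.125,"ax":0,"ay":0,"az":0,"claw":-0.5},{"x":-0.001,"y":-0.001,"z":0.145,"ax":0,"ay":0,"az":0,"claw":-0.4}]' 12
python3 -m crank '[{"x":0,"y":0,"z":0.01,"ax":0,"ay":0,"az":0,"claw":-0.4},{"x":0,"y":0,"z":0.02,"ax":0,"ay":0,"az":0,"claw":-0.2},{"x":0,"y":0,"z":0.03,"ax":0,"ay":0,"az":0,"claw":0},{"x":0,"y":0,"z":0.036,"ax":0,"ay":0,"az":0,"claw":0},{"x":0,"y":0,"z":0.036,"ax":0,"ay":0,"az":0,"claw":0.1}]' 12
for i in 1 2; do python3 -m crank '[{"x":0,"y":0,"z":0,"ax":0,"ay":0,"az":0,"claw":0.6},{"x":0,"y":0,"z":0,"ax":0,"ay":0,"az":0,"claw":1},{"x":0,"y":0,"z":0,"ax":0,"ay":0,"az":0,"claw":1},{"x":0,"y":0,"z":0,"ax":0,"ay":0,"az":0,"claw":1},{"x":0,"y":0,"z":0,"ax":0,"ay":0,"az":0,"claw":1}]' 10; done
```

```text
time: 28.65
ee_pos: [0.4358, 0.2467, 0.133]
eef_rot: [0.998, 0.069, -0.001, 0.0]
ft_force: [-0.4, 1.2, 0.9]
width: 0.0654
time: 29.07
ee_pos: [0.4362, 0.2473, 0.0984]
eef_rot: [0.998, 0.069, -0.0, 0.0]
ft_force: [-0.2, 0.1, 0.6]
width: 0.044
time: 29.48
ee_pos: [0.4367, 0.2477, 0.0995]
eef_rot: [0.998, 0.069, 0.0, -0.0]
ft_force: [-0.3, -0.0, 2.4]
width: 0.0274
time: 29.9
ee_pos: [0.4366, 0.2475, 0.0993]
eef_rot: [0.998, 0.069, 0.0, -0.0]
ft_force: [-0.9, -0.0, 5.9]
width: 0.0275
```

```bash
python3 -m crank '[{"x":0,"y":0,"z":0,"ax":0,"ay":0,"az":0,"claw":0.3},{"x":0,"y":0,"z":0,"ax":0,"ay":0,"az":0,"claw":0.25},{"x":0,"y":0,"z":-0.003,"ax":0,"ay":0,"az":0,"claw":0.2},{"x":0,"y":0,"z":-0.005,"ax":0,"ay":0,"az":0,"claw":0.2},{"x":0,"y":0,"z":-0.005,"ax":0,"ay":0,"az":0,"claw":0.2}]' 10
python3 -m crank '[{"x":0,"y":0,"z":0,"ax":0,"ay":0,"az":0,"claw":1},{"x":0,"y":0,"z":0,"ax":0,"ay":0,"az":0,"claw":1},{"x":0,"y":0,"z":0,"ax":0,"ay":0,"az":0,"claw":1},{"x":0,"y":0,"z":0,"ax":0,"ay":0,"az":0,"claw":1},{"x":0,"y":0,"z":0,"ax":0,"ay":0,"az":0,"claw":1}]' 10
python3 -m crank '[{"x":0,"y":0,"z":0,"ax":0,"ay":0,"az":0,"claw":1},{"x":0,"y":0,"z":-0.002,"ax":0,"ay":0,"az":0,"claw":1},{"x":0,"y":0,"z":-0.006,"ax":0,"ay":0,"az":0,"claw":1},{"x":0,"y":0,"z":-0.015,"ax":0,"ay":0,"az":0,"claw":1},{"x":0,"y":0,"z":-0.03,"ax":0,"ay":0,"az":0,"claw":1}]' 12
python3 - <<'E'
from h import *
s=r.read_state();print(s['width'],s['ft_force'])
w=snap('wrist','w10.png')['color'];cv2.imwrite('pics/w10c.png',cv2.resize(w[180:440,190:450],(520,520)))
E
```

```text
time: 30.32
ee_pos: [0.4365, 0.2474, 0.1044]
eef_rot: [0.998, 0.069, 0.0, -0.0]
ft_force: [-0.7, 0.5, 0.9]
width: 0.0342
time: 30.73
ee_pos: [0.4363, 0.2473, 0.104]
eef_rot: [0.998, 0.069, -0.0, 0.0]
ft_force: [-0.3, 0.5, 0.2]
width: 0.0271
time: 31.15
ee_pos: [0.4359, 0.2468, 0.1341]
eef_rot: [0.998, 0.069, -0.001, 0.001]
ft_force: [-0.1, 0.1, 0.4]
width: 0.0277
0.027675164841004213 [-0.09489546  0.11589281  0.36053568]
```

View pics/w10c.png

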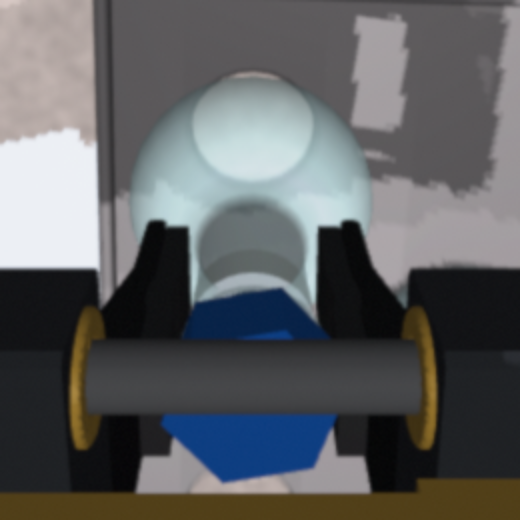

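The crop shows the blue flask hanging upright, bulb at crop (251,190), where an upright bulb is expected. Carrying it to the medium ring.

```bash
python3 -m crank '[{"x":0,"y":0,"z":-0.03,"ax":0,"ay":0,"az":0,"claw":1},{"x":0,"y":0,"z":-0.06,"ax":0,"ay":0,"az":0,"claw":1},{"x":0,"y":0,"z":-0.09,"ax":0,"ay":0,"az":0,"claw":1},{"x":0,"y":0,"z":-0.12,"ax":0,"ay":0,"az":0,"claw":1},{"x":0,"y":0,"z":-0.137,"ax":0,"ay":0,"az":0,"claw":1}]' 12
python3 -m crank '[{"x":0.006,"y":0.015,"z":0,"ax":0,"ay":0,"az":0,"claw":1},{"x":0.015,"y":0.04,"z":0,"ax":0,"ay":0,"az":0,"claw":1},{"x":0.026,"y":0.07,"z":0,"ax":0,"ay":0,"az":0,"claw":1},{"x":0.037,"y":0.1,"z":0,"ax":0,"ay":0,"az":0,"claw":1},{"x":0.048,"y":0.128,"z":0,"ax":0,"ay":0,"az":0,"claw":1}]'
python3 -m crank '[{"x":0.01,"y":0.026,"z":0,"ax":0,"ay":0,"az":0,"claw":1},{"x":0.02,"y":0.053,"z":0,"ax":0,"ay":0,"az":0,"claw":1},{"x":0.03,"y":0.08,"z":0,"ax":0,"ay":0,"az":0,"claw":1},{"x":0.04,"y":0.107,"z":0,"ax":0,"ay":0,"az":0,"claw":1},{"x":0.05,"y":0.133,"z":0,"ax":0,"ay":0,"az":0,"claw":1}]'
python3 -m crank '[{"x":0.01,"y":0.026,"z":0,"ax":0,"ay":0,"az":0,"claw":1},{"x":0.02,"y":0.053,"z":0,"ax":0,"ay":0,"az":0,"claw":1},{"x":0.03,"y":0.08,"z":0,"ax":0,"ay":0,"az":0,"claw":1},{"x":0.04,"y":0.1,"z":0,"ax":0,"ay":0,"az":0,"claw":1},{"x":0.042,"y":0.112,"z":0,"ax":0,"ay":0,"az":0,"claw":1}]'
python3 -m crank '[{"x":0,"y":0,"z":0,"ax":0,"ay":0,"az":0,"claw":1},{"x":0,"y":0,"z":0,"ax":0,"ay":0,"az":0,"claw":1},{"x":0,"y":0,"z":0,"ax":0,"ay":0,"az":0,"claw":1},{"x":0,"y":0,"z":0,"ax":0,"ay":0,"az":0,"claw":1},{"x":0,"y":0,"z":0,"ax":0,"ay":0,"az":0,"claw":1}]'
python3 -c "
from hole import *
w=camera('wrist');hole(w,'medium','w');ringpos(w,'medium','w')
print(r.read_state()['ee_pos'],delta([.6265,-.103,.095]))"
```

```text
time: 31.62
ee_pos: [0.4374, 0.2474, 0.2745]
eef_rot: [0.998, 0.069, 0.001, -0.002]
ft_force: [1.1, 0.3, -0.4]
width: 0.0275
time: 32.03
ee_pos: [0.5023, 0.1255, 0.2717]
eef_rot: [0.998, 0.069, 0.0, -0.001]
ft_force: [-0.1, 0.5, -1.1]
width: 0.0273
time: 32.45
ee_pos: [0.5702, 0.0011, 0.2712]
eef_rot: [0.998, 0.07, 0.0, -0.0]
ft_force: [0.1, 1.1, -0.1]
width: 0.0275
time: 32.87
ee_pos: [0.6276, -0.1053, 0.271]
eef_rot: [0.998, 0.068, 0.0, 0.001]
ft_force: [-0.1, -0.2, 0.1]
width: 0.0273
time: 33.28
ee_pos: [0.6268, -0.1011, 0.2712]
eef_rot: [0.998, 0.07, 0.0, -0.0]
ft_force: [-0.0, 0.1, -0.2]
width: 0.0275
medium w none
medium w [ 0.6256 -0.0955] area ratio 0.8
[ 0.62677891 -0.10137683  0.27118063] [-0.00057524  0.00167777  0.1761794 ]
```

```bash
python3 -m crank '[{"x":0,"y":0.0016,"z":0.025,"ax":0,"ay":0,"az":0,"claw":1},{"x":0,"y":0.0016,"z":0.06,"ax":0,"ay":0,"az":0,"claw":1},{"x":0,"y":0.0016,"z":0.095,"ax":0,"ay":0,"az":0,"claw":1},{"x":0,"y":0.0016,"z":0.125,"ax":0,"ay":0,"az":0,"claw":1},{"x":0,"y":0.0016,"z":0.145,"ax":0,"ay":0,"az":0,"claw":1}]' 12
python3 -m crank '[{"x":0,"y":0,"z":0.007,"ax":0,"ay":0,"az":0,"claw":1},{"x":0,"y":0,"z":0.014,"ax":0,"ay":0,"az":0,"claw":1},{"x":0,"y":0,"z":0.02,"ax":0,"ay":0,"az":0,"claw":1},{"x":0,"y":0,"z":0.025,"ax":0,"ay":0,"az":0,"claw":1},{"x":0,"y":0,"z":0.027,"ax":0,"ay":0,"az":0,"claw":1}]' 8
python3 -m crank '[{"x":0,"y":0,"z":0.001,"ax":0,"ay":0,"az":0,"claw":1},{"x":0,"y":0,"z":0.002,"ax":0,"ay":0,"az":0,"claw":1},{"x":0,"y":0,"z":0.003,"ax":0,"ay":0,"az":0,"claw":1},{"x":0,"y":0,"z":0.004,"ax":0,"ay":0,"az":0,"claw":1},{"x":0,"y":0,"z":0.004,"ax":0,"ay":0,"az":0,"claw":1}]' 6
python3 -m crank '[{"x":0,"y":0,"z":0.0005,"ax":0,"ay":0,"az":0,"claw":1},{"x":0,"y":0,"z":0.001,"ax":0,"ay":0,"az":0,"claw":1},{"x":0,"y":0,"z":0.001,"ax":0,"ay":0,"az":0,"claw":1},{"x":0,"y":0,"z":0.0015,"ax":0,"ay":0,"az":0,"claw":1},{"x":0,"y":0,"z":0.0015,"ax":0,"ay":0,"az":0,"claw":1}]' 5
```

```text
time: 33.75
ee_pos: [0.6258, -0.1029, 0.123]
eef_rot: [0.998, 0.07, -0.001, -0.0]
ft_force: [0.7, -0.5, -1.5]
width: 0.0271
time: 34.17
ee_pos: [0.6273, -0.1042, 0.0993]
eef_rot: [0.998, 0.07, 0.0, -0.0]
ft_force: [0.3, 0.3, -0.1]
width: 0.0276
time: 34.58
ee_pos: [0.627, -0.1042, 0.095]
eef_rot: [0.998, 0.069, 0.0, -0.0]
ft_force: [0.7, -0.1, -0.5]
width: 0.0277
time: 35.0
ee_pos: [0.6273, -0.1043, 0.094]
eef_rot: [0.998, 0.069, 0.0, -0.0]
ft_force: [-1.3, 0.8, 5.7]
width: 0.0275
```

```bash
python3 -m crank '[{"x":0,"y":0,"z":0,"ax":0,"ay":0,"az":0,"claw":1},{"x":0,"y":0,"z":0,"ax":0,"ay":0,"az":0,"claw":0.36},{"x":0,"y":0,"z":0,"ax":0,"ay":0,"az":0,"claw":0.35},{"x":0,"y":0,"z":0,"ax":0,"ay":0,"az":0,"claw":0.34},{"x":0,"y":0,"z":0,"ax":0,"ay":0,"az":0,"claw":0.33}]' 3
python3 -m crank '[{"x":0,"y":0,"z":0,"ax":0,"ay":0,"az":0,"claw":0.32},{"x":0,"y":0,"z":0,"ax":0,"ay":0,"az":0,"claw":0.3},{"x":0,"y":0,"z":0,"ax":0,"ay":0,"az":0,"claw":0.28},{"x":0,"y":0,"z":0,"ax":0,"ay":0,"az":0,"claw":0.26},{"x":0,"y":0,"z":0,"ax":0,"ay":0,"az":0,"claw":0.24}]' 3
python3 st.py blue .140 '[.6268,-.103]' scene,wrist
python3 -m crank '[{"x":0,"y":0,"z":0,"ax":0,"ay":0,"az":0,"claw":0.1},{"x":0,"y":0,"z":0,"ax":0,"ay":0,"az":0,"claw":0},{"x":0,"y":0,"z":0,"ax":0,"ay":0,"az":0,"claw":-0.1},{"x":0,"y":0,"z":0,"ax":0,"ay":0,"az":0,"claw":-0.3},{"x":0,"y":0,"z":0,"ax":0,"ay":0,"az":0,"claw":-0.5}]' 3
python3 -m crank '[{"x":0,"y":0,"z":0,"ax":0,"ay":0,"az":0,"claw":-1},{"x":0,"y":0,"z":0,"ax":0,"ay":0,"az":0,"claw":-1},{"x":0,"y":0,"z":0,"ax":0,"ay":0,"az":0,"claw":-1},{"x":0,"y":0,"z":0,"ax":0,"ay":0,"az":0,"claw":-1},{"x":0,"y":0,"z":0,"ax":0,"ay":0,"az":0,"claw":-1}]' 6
python3 st.py blue .140 '[.6268,-.103]' scene,wrist
```

```text
time: 35.42
ee_pos: [0.6268, -0.1042, 0.0933]
eef_rot: [0.998, 0.069, -0.0, -0.0]
ft_force: [0.0, 0.6, -0.9]
width: 0.0288
time: 35.83
ee_pos: [0.6269, -0.1042, 0.0934]
eef_rot: [0.998, 0.069, -0.0, -0.0]
ft_force: [0.2, 0.2, 0.7]
width: 0.032
scene none
wrist 1380.0 exp [314. 375.] got [310.2 370.1] off [-0.0015  0.0016]
[ 0.62696541 -0.10420423  0.09346133] 0.03314869462110523
time: 36.35
ee_pos: [0.627, -0.1042, 0.0935]
eef_rot: [0.998, 0.069, 0.0, -0.0]
ft_force: [-0.3, -0.9, 0.0]
width: 0.0539
time: 36.77
ee_pos: [0.627, -0.1042, 0.0935]
eef_rot: [0.998, 0.069, -0.0, -0.0]
ft_force: [-0.9, -0.1, -0.2]
width: 0.0838
scene none
wrist 1340.0 exp [314.  374.9] got [309.9 371.3] off [-0.0015  0.0012]
[ 0.62694129 -0.10422737  0.09348532] 0.0859760660042769
```

The blue flask stayed upright within 2 mm at the stopper. On to the red one.

```bash
python3 -m crank '[{"x":0,"y":0,"z":-0.03,"ax":0,"ay":0,"az":0,"claw":-1},{"x":0,"y":0,"z":-0.065,"ax":0,"ay":0,"az":0,"claw":-1},{"x":0,"y":0,"z":-0.105,"ax":0,"ay":0,"az":0,"claw":-1},{"x":0,"y":0,"z":-0.145,"ax":0,"ay":0,"az":0,"claw":-1},{"x":0,"y":0,"z":-0.185,"ax":0,"ay":0,"az":0,"claw":-1}]' 12
python3 -m crank '[{"x":0,"y":-0.02,"z":-0.015,"ax":0,"ay":0,"az":0,"claw":-1},{"x":0,"y":-0.045,"z":-0.015,"ax":0,"ay":0,"az":0,"claw":-1},{"x":0.001,"y":-0.07,"z":-0.015,"ax":0,"ay":0,"az":0,"claw":-1},{"x":0.002,"y":-0.095,"z":-0.015,"ax":0,"ay":0,"az":0,"claw":-1},{"x":0.002,"y":-0.12,"z":-0.015,"ax":0,"ay":0,"az":0,"claw":-1}]'
python3 -m crank '[{"x":0,"y":-0.025,"z":0,"ax":0,"ay":0,"az":0,"claw":-1},{"x":0,"y":-0.05,"z":0,"ax":0,"ay":0,"az":0,"claw":-1},{"x":0.003,"y":-0.075,"z":0,"ax":0,"ay":0,"az":0,"claw":-1},{"x":0.003,"y":-0.095,"z":0,"ax":0,"ay":0,"az":0,"claw":-1},{"x":0.003,"y":-0.1,"z":0,"ax":0,"ay":0,"az":0,"claw":-1}]'
python3 -m crank '[{"x":0,"y":0,"z":0,"ax":0,"ay":0,"az":0,"claw":-1},{"x":0,"y":0,"z":0,"ax":0,"ay":0,"az":0,"claw":-1},{"x":0,"y":0,"z":0,"ax":0,"ay":0,"az":0,"claw":-1},{"x":0,"y":0,"z":0,"ax":0,"ay":0,"az":0,"claw":-1},{"x":0,"y":0,"z":0,"ax":0,"ay":0,"az":0,"claw":-1}]'
python3 look.py w11.png '[.602,.1138,.184]' red
python3 st.py yellow .122 '[.597,-.287]' scene,top
python3 st.py blue .140 '[.6268,-.103]' scene,top
```

```text
time: 37.28
ee_pos: [0.6265, -0.1043, 0.2805]
eef_rot: [0.998, 0.069, -0.0, -0.0]
ft_force: [0.8, -0.2, 0.2]
width: 0.087
time: 37.7
ee_pos: [0.6121, 0.0161, 0.2936]
eef_rot: [0.998, 0.069, 0.0, -0.0]
ft_force: [0.9, 0.1, 0.3]
width: 0.0868
time: 38.12
ee_pos: [0.601, 0.1189, 0.2931]
eef_rot: [0.997, 0.072, -0.0, -0.001]
ft_force: [-0.5, 0.8, -0.4]
width: 0.087
time: 38.53
ee_pos: [0.6016, 0.1129, 0.2937]
eef_rot: [0.998, 0.068, 0.0, -0.0]
ft_force: [0.6, -0.0, -0.9]
width: 0.0871
38.58 [0.6015 0.1133 0.2936] [-1.05  0.44  1.11  1.43 -0.39  1.51  0.18] [[0.991, 0.137], [0.137, -0.991], [0.0, -0.0]] 0.0872
proj [315.6 239.8]
red 2183.5 [314.8 238.6] [0.6013 0.1146 0.184 ] ell [0.6013 0.1146 0.184 ]
delta [ 0.0005 -0.0005  0.    ]
scene 105.0 exp [257.  158.2] got [254.4 160.4] off [0.0088 0.0034]
top 151.0 exp [459.1 234.5] got [457.6 228.7] off [0.0107 0.003 ]
tri (array([ 0.60693141, -0.28328435,  0.12285669]), np.float64(0.0017311965924780395))
[0.60150359 0.11377458 0.29356549] 0.08695943053183335
scene 78.0 exp [295.1 200.1] got [297.1 199.3] off [-0.0045  0.0004]
top 153.0 exp [359.5 215. ] got [357.6 215.6] off [-0.0012  0.0034]
tri (array([ 0.62493188, -0.09915615,  0.14357796]), np.float64(0.0006384620889873177))
[0.60146436 0.11410806 0.29350362] 0.0867280465462338
```

```bash
python3 -m crank '[{"x":0,"y":0,"z":0.03,"ax":0,"ay":0,"az":0,"claw":-1},{"x":0,"y":0,"z":0.06,"ax":0,"ay":0,"az":0,"claw":-1},{"x":0,"y":0,"z":0.09,"ax":0,"ay":0,"az":0,"claw":-1},{"x":0,"y":0,"z":0.115,"ax":0,"ay":0,"az":0,"claw":-0.6},{"x":0,"y":0,"z":0.135,"ax":0,"ay":0,"az":0,"claw":-0.5}]' 12
python3 -m crank '[{"x":0,"y":0,"z":0.01,"ax":0,"ay":0,"az":0,"claw":-0.3},{"x":0,"y":0,"z":0.02,"ax":0,"ay":0,"az":0,"claw":-0.2},{"x":0,"y":0,"z":0.0265,"ax":0,"ay":0,"az":0,"claw":-0.1},{"x":0,"y":0,"z":0.0265,"ax":0,"ay":0,"az":0,"claw":0.1},{"x":0,"y":0,"z":0.0265,"ax":0,"ay":0,"az":0,"claw":0.3}]' 12
python3 -m crank '[{"x":0,"y":0,"z":0,"ax":0,"ay":0,"az":0,"claw":1},{"x":0,"y":0,"z":0,"ax":0,"ay":0,"az":0,"claw":1},{"x":0,"y":0,"z":0,"ax":0,"ay":0,"az":0,"claw":1},{"x":0,"y":0,"z":0,"ax":0,"ay":0,"az":0,"claw":1},{"x":0,"y":0,"z":0,"ax":0,"ay":0,"az":0,"claw":1}]' 18
python3 -m crank '[{"x":0,"y":0,"z":0,"ax":0,"ay":0,"az":0,"claw":1},{"x":0,"y":0,"z":-0.002,"ax":0,"ay":0,"az":0,"claw":1},{"x":0,"y":0,"z":-0.006,"ax":0,"ay":0,"az":0,"claw":1},{"x":0,"y":0,"z":-0.015,"ax":0,"ay":0,"az":0,"claw":1},{"x":0,"y":0,"z":-0.03,"ax":0,"ay":0,"az":0,"claw":1}]' 18
python3 - <<'E'
from h import *
w=snap('wrist','w12.png');p=r.read_state()['ee_pos'];print(p,proj(w,p+[0,0,-.055]))
cv2.imwrite('pics/w12c.png',cv2.resize(w['color'][150:440,170:460],(520,520)))
E
```

```text
time: 39.2
ee_pos: [0.6007, 0.1144, 0.1564]
eef_rot: [0.998, 0.07, -0.001, 0.0]
ft_force: [-0.5, -0.1, 0.6]
width: 0.08
time: 39.62
ee_pos: [0.6018, 0.1143, 0.1326]
eef_rot: [0.998, 0.069, 0.0, -0.0]
ft_force: [0.2, -0.2, 1.1]
width: 0.0482
time: 40.03
ee_pos: [0.6019, 0.1144, 0.1327]
eef_rot: [0.998, 0.069, 0.001, -0.0]
ft_force: [-1.4, -0.5, 5.8]
width: 0.0372
time: 40.45
ee_pos: [0.6005, 0.1143, 0.1616]
eef_rot: [0.998, 0.069, -0.001, 0.0]
ft_force: [0.3, -0.0, -1.0]
width: 0.0374
[0.60228291 0.11420535 0.16529263] (np.float64(317.9979874774691), np.float64(271.8146563023688))
```

View pics/w12c.png

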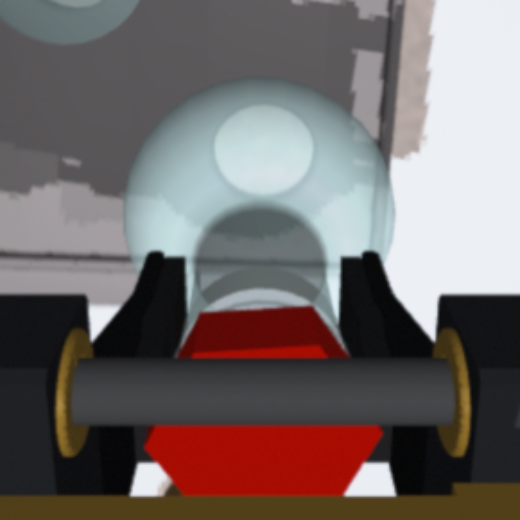

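The red flask hangs upright, bulb at crop (259,214). The opening of 37.3 mm is 4.3 mm over the neck, the same excess as for the other two, so all three were in fact held by the neck. Moving to the large ring.

```bash
python3 -m crank '[{"x":0,"y":0,"z":-0.02,"ax":0,"ay":0,"az":0,"claw":1},{"x":0,"y":0,"z":-0.04,"ax":0,"ay":0,"az":0,"claw":1},{"x":0,"y":0,"z":-0.06,"ax":0,"ay":0,"az":0,"claw":1},{"x":0,"y":0,"z":-0.08,"ax":0,"ay":0,"az":0,"claw":1},{"x":0,"y":0,"z":-0.09,"ax":0,"ay":0,"az":0,"claw":1}]' 18
python3 -m crank '[{"x":-0.006,"y":0.008,"z":0,"ax":0,"ay":0,"az":0,"claw":1},{"x":-0.018,"y":0.023,"z":0,"ax":0,"ay":0,"az":0,"claw":1},{"x":-0.033,"y":0.042,"z":0,"ax":0,"ay":0,"az":0,"claw":1},{"x":-0.05,"y":0.064,"z":0,"ax":0,"ay":0,"az":0,"claw":1},{"x":-0.067,"y":0.085,"z":0,"ax":0,"ay":0,"az":0,"claw":1}]'
python3 -m crank '[{"x":-0.016,"y":0.02,"z":0,"ax":0,"ay":0,"az":0,"claw":1},{"x":-0.032,"y":0.04,"z":0,"ax":0,"ay":0,"az":0,"claw":1},{"x":-0.048,"y":0.06,"z":0,"ax":0,"ay":0,"az":0,"claw":1},{"x":-0.064,"y":0.08,"z":0,"ax":0,"ay":0,"az":0,"claw":1},{"x":-0.079,"y":0.1,"z":0,"ax":0,"ay":0,"az":0,"claw":1}]'
python3 -m crank '[{"x":-0.016,"y":0.02,"z":0,"ax":0,"ay":0,"az":0,"claw":1},{"x":-0.032,"y":0.04,"z":0,"ax":0,"ay":0,"az":0,"claw":1},{"x":-0.046,"y":0.06,"z":0,"ax":0,"ay":0,"az":0,"claw":1},{"x":-0.056,"y":0.072,"z":0,"ax":0,"ay":0,"az":0,"claw":1},{"x":-0.06,"y":0.077,"z":0,"ax":0,"ay":0,"az":0,"claw":1}]'
python3 -m crank '[{"x":0,"y":0,"z":0,"ax":0,"ay":0,"az":0,"claw":1},{"x":0,"y":0,"z":0,"ax":0,"ay":0,"az":0,"claw":1},{"x":0,"y":0,"z":0,"ax":0,"ay":0,"az":0,"claw":1},{"x":0,"y":0,"z":0,"ax":0,"ay":0,"az":0,"claw":1},{"x":0,"y":0,"z":0,"ax":0,"ay":0,"az":0,"claw":1}]'
python3 - <<'E'
from h import *
print(delta([.4342,-.174,.12]).round(4))
w=snap('wrist','w13.png');p=r.read_state()['ee_pos'];print(p,'ring',proj(w,[.4342,-.174,.035]),'bulb',proj(w,p+[0,0,-.0556]))
E
```

```text
time: 40.92
ee_pos: [0.6021, 0.1142, 0.2545]
eef_rot: [0.998, 0.069, 0.001, -0.0]
ft_force: [0.2, 0.0, -1.4]
width: 0.0369
time: 41.33
ee_pos: [0.5453, 0.0192, 0.2503]
eef_rot: [0.998, 0.069, -0.001, 0.0]
ft_force: [-0.2, 0.2, -0.5]
width: 0.0372
time: 41.75
ee_pos: [0.4808, -0.0904, 0.25]
eef_rot: [0.998, 0.07, -0.001, 0.0]
ft_force: [-0.8, -0.3, -1.0]
width: 0.037
time: 42.17
ee_pos: [0.4317, -0.1758, 0.2505]
eef_rot: [0.998, 0.068, -0.0, -0.001]
ft_force: [0.2, 0.8, -2.5]
width: 0.0372
time: 42.58
ee_pos: [0.4341, -0.1729, 0.2519]
eef_rot: [0.998, 0.07, -0.0, 0.0]
ft_force: [-0.2, 0.6, -1.1]
width: 0.0374
[1.000e-04 1.100e-03 1.319e-01]
[ 0.43398582 -0.17304772  0.25192139] ring (np.float64(315.1606421598095), np.float64(208.95330938233968)) bulb (np.float64(314.5628719803899), np.float64(268.7153088927828))
```

View pics/w13.png

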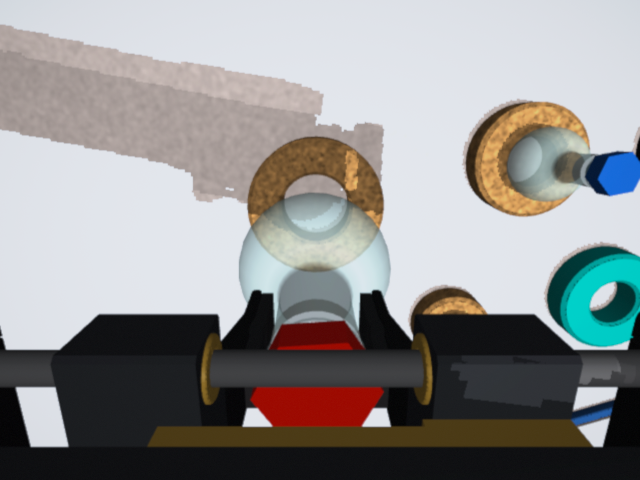

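The large ring is centred at (315,204) and the held bulb at (314,268), both as predicted. The blue flask stands straight in the medium ring at right. Lowering.

```bash
python3 -m crank '[{"x":0,"y":0.001,"z":0.02,"ax":0,"ay":0,"az":0,"claw":1},{"x":0,"y":0.001,"z":0.045,"ax":0,"ay":0,"az":0,"claw":1},{"x":0,"y":0.001,"z":0.07,"ax":0,"ay":0,"az":0,"claw":1},{"x":0,"y":0.001,"z":0.09,"ax":0,"ay":0,"az":0,"claw":1},{"x":0,"y":0.001,"z":0.105,"ax":0,"ay":0,"az":0,"claw":1}]' 18
python3 -m crank '[{"x":0,"y":0,"z":0.007,"ax":0,"ay":0,"az":0,"claw":1},{"x":0,"y":0,"z":0.013,"ax":0,"ay":0,"az":0,"claw":1},{"x":0,"y":0,"z":0.018,"ax":0,"ay":0,"az":0,"claw":1},{"x":0,"y":0,"z":0.022,"ax":0,"ay":0,"az":0,"claw":1},{"x":0,"y":0,"z":0.023,"ax":0,"ay":0,"az":0,"claw":1}]' 12
python3 -m crank '[{"x":0,"y":0,"z":0.001,"ax":0,"ay":0,"az":0,"claw":1},{"x":0,"y":0,"z":0.002,"ax":0,"ay":0,"az":0,"claw":1},{"x":0,"y":0,"z":0.003,"ax":0,"ay":0,"az":0,"claw":1},{"x":0,"y":0,"z":0.003,"ax":0,"ay":0,"az":0,"claw":1},{"x":0,"y":0,"z":0.003,"ax":0,"ay":0,"az":0,"claw":1}]' 8
python3 -m crank '[{"x":0,"y":0,"z":0.0005,"ax":0,"ay":0,"az":0,"claw":1},{"x":0,"y":0,"z":0.001,"ax":0,"ay":0,"az":0,"claw":1},{"x":0,"y":0,"z":0.001,"ax":0,"ay":0,"az":0,"claw":1},{"x":0,"y":0,"z":0.0015,"ax":0,"ay":0,"az":0,"claw":1},{"x":0,"y":0,"z":0.0015,"ax":0,"ay":0,"az":0,"claw":1}]' 6
```

```text
time: 43.05
ee_pos: [0.435, -0.1728, 0.1462]
eef_rot: [0.997, 0.071, 0.001, -0.001]
ft_force: [0.4, 2.9, -0.2]
width: 0.0373
time: 43.47
ee_pos: [0.4338, -0.1745, 0.1236]
eef_rot: [0.998, 0.07, -0.0, 0.0]
ft_force: [0.0, -0.7, -1.4]
width: 0.0376
time: 43.88
ee_pos: [0.434, -0.1746, 0.1211]
eef_rot: [0.998, 0.07, 0.0, -0.0]
ft_force: [-0.2, -0.3, -1.4]
width: 0.0378
time: 44.3
ee_pos: [0.4338, -0.1746, 0.1194]
eef_rot: [0.998, 0.069, -0.0, -0.0]
ft_force: [-0.6, -1.0, -1.2]
width: 0.0379
```

```bash
for i in 1; do python3 -m crank '[{"x":0,"y":0,"z":0.0005,"ax":0,"ay":0,"az":0,"claw":1},{"x":0,"y":0,"z":0.001,"ax":0,"ay":0,"az":0,"claw":1},{"x":0,"y":0,"z":0.001,"ax":0,"ay":0,"az":0,"claw":1},{"x":0,"y":0,"z":0.001,"ax":0,"ay":0,"az":0,"claw":1},{"x":0,"y":0,"z":0.001,"ax":0,"ay":0,"az":0,"claw":1}]' 5;done
python3 -m crank '[{"x":0,"y":0,"z":0.0005,"ax":0,"ay":0,"az":0,"claw":1},{"x":0,"y":0,"z":0.0005,"ax":0,"ay":0,"az":0,"claw":1},{"x":0,"y":0,"z":0.0005,"ax":0,"ay":0,"az":0,"claw":1},{"x":0,"y":0,"z":0.0005,"ax":0,"ay":0,"az":0,"claw":1},{"x":0,"y":0,"z":0.0005,"ax":0,"ay":0,"az":0,"claw":1}]' 5
```

```text
time: 44.72
ee_pos: [0.434, -0.1747, 0.1186]
eef_rot: [0.998, 0.069, 0.0, 0.0]
ft_force: [-0.1, 0.4, 0.8]
width: 0.0374
time: 45.13
ee_pos: [0.4341, -0.1747, 0.1182]
eef_rot: [0.998, 0.069, 0.0, 0.0]
ft_force: [0.6, 0.6, 5.7]
width: 0.0378
```

```bash
python3 -m crank '[{"x":0,"y":0,"z":0,"ax":0,"ay":0,"az":0,"claw":0.13},{"x":0,"y":0,"z":0,"ax":0,"ay":0,"az":0,"claw":0.12},{"x":0,"y":0,"z":0,"ax":0,"ay":0,"az":0,"claw":0.11},{"x":0,"y":0,"z":0,"ax":0,"ay":0,"az":0,"claw":0.1},{"x":0,"y":0,"z":0,"ax":0,"ay":0,"az":0,"claw":0.09}]' 3
python3 -m crank '[{"x":0,"y":0,"z":0,"ax":0,"ay":0,"az":0,"claw":0.07},{"x":0,"y":0,"z":0,"ax":0,"ay":0,"az":0,"claw":0.05},{"x":0,"y":0,"z":0,"ax":0,"ay":0,"az":0,"claw":0.02},{"x":0,"y":0,"z":0,"ax":0,"ay":0,"az":0,"claw":-0.02},{"x":0,"y":0,"z":0,"ax":0,"ay":0,"az":0,"claw":-0.06}]' 3
python3 st.py red .169 '[.434,-.174]' scene,wrist
for i in 1 2; do python3 -m crank '[{"x":0,"y":0,"z":0,"ax":0,"ay":0,"az":0,"claw":-0.5},{"x":0,"y":0,"z":0,"ax":0,"ay":0,"az":0,"claw":-0.7},{"x":0,"y":0,"z":0,"ax":0,"ay":0,"az":0,"claw":-1},{"x":0,"y":0,"z":0,"ax":0,"ay":0,"az":0,"claw":-1},{"x":0,"y":0,"z":0,"ax":0,"ay":0,"az":0,"claw":-1}]' 6; done
python3 st.py red .169 '[.434,-.174]' scene,wrist
python3 -m crank '[{"x":0,"y":0,"z":-0.03,"ax":0,"ay":0,"az":0,"claw":-1},{"x":0,"y":0,"z":-0.06,"ax":0,"ay":0,"az":0,"claw":-1},{"x":0,"y":0,"z":-0.09,"ax":0,"ay":0,"az":0,"claw":-1},{"x":0,"y":0,"z":-0.12,"ax":0,"ay":0,"az":0,"claw":-1},{"x":0,"y":0,"z":-0.15,"ax":0,"ay":0,"az":0,"claw":-1}]'
```

```text
time: 45.55
ee_pos: [0.4335, -0.1746, 0.1177]
eef_rot: [0.998, 0.069, -0.0, -0.0]
ft_force: [0.1, 0.0, -0.5]
width: 0.0392
time: 45.97
ee_pos: [0.4338, -0.1747, 0.1179]
eef_rot: [0.998, 0.069, -0.0, -0.0]
ft_force: [0.1, 0.0, 0.3]
width: 0.0448
scene none
wrist 4792.0 exp [314.7 385.1] got [315.1 392.5] off [ 0.0005 -0.0028]
[ 0.43384848 -0.1746217   0.11797503] 0.04549258905960118
time: 46.48
ee_pos: [0.4339, -0.1746, 0.118]
eef_rot: [0.998, 0.069, 0.0, -0.0]
ft_force: [0.2, -0.5, -0.1]
width: 0.0716
time: 46.9
ee_pos: [0.4339, -0.1746, 0.118]
eef_rot: [0.998, 0.069, 0.0, -0.0]
ft_force: [0.6, -0.0, 0.4]
width: 0.0841
scene 39.0 exp [350.9 135.9] got [353.  134.8] off [-0.006  -0.0002]
wrist 4318.0 exp [314.7 385.1] got [315.3 398.6] off [ 0.0009 -0.005 ]
tri (array([ 0.43327545, -0.17094109,  0.17517068]), np.float64(0.005508528725098278))
[ 0.43384882 -0.17467188  0.11798252] 0.08594172812640492
time: 47.42
ee_pos: [0.4336, -0.1747, 0.2698]
eef_rot: [0.998, 0.069, 0.001, -0.001]
ft_force: [1.9, 0.5, -0.2]
width: 0.0871
```

Red stayed upright too. The yellow lean fits a bulb set down 3 mm off-centre that then rolled into its seat, and there is time to mend it. I'll go above it and measure the seated bulb from close by.

```bash
python3 -m crank '[{"x":0.02,"y":0.018,"z":0,"ax":0,"ay":0,"az":0,"claw":-1},{"x":0.04,"y":0.036,"z":0,"ax":0,"ay":0,"az":0,"claw":-1},{"x":0.06,"y":0.054,"z":0,"ax":0,"ay":0,"az":0,"claw":-1},{"x":0.08,"y":0.072,"z":0,"ax":0,"ay":0,"az":0,"claw":-1},{"x":0.1,"y":0.09,"z":0,"ax":0,"ay":0,"az":0,"claw":-1}]'
python3 -m crank '[{"x":0.02,"y":0.018,"z":0.01,"ax":0,"ay":0,"az":-0.04,"claw":-1},{"x":0.04,"y":0.036,"z":0.02,"ax":0,"ay":0,"az":-0.087,"claw":-1},{"x":0.0464,"y":0.0437,"z":0.03,"ax":0,"ay":0,"az":-0.087,"claw":-1},{"x":0.0464,"y":0.0437,"z":0.03,"ax":0,"ay":0,"az":-0.087,"claw":-1},{"x":0.0464,"y":0.0437,"z":0.03,"ax":0,"ay":0,"az":-0.087,"claw":-1}]'
python3 -m crank '[{"x":0,"y":0,"z":0,"ax":0,"ay":0,"az":0,"claw":-1},{"x":0,"y":0,"z":0,"ax":0,"ay":0,"az":0,"claw":-1},{"x":0,"y":0,"z":0,"ax":0,"ay":0,"az":0,"claw":-1},{"x":0,"y":0,"z":0,"ax":0,"ay":0,"az":0,"claw":-1},{"x":0,"y":0,"z":0,"ax":0,"ay":0,"az":0,"claw":-1}]'
python3 - <<'E'
from ring import *
w=snap('wrist','w14.png');t=np.linspace(0,2*np.pi,80)
ringpos(w,'small','w')
K=5;u0,v0=np.array(proj(w,[.597,-.287,.049])).astype(int)-60
im=cv2.resize(w['color'][v0:v0+120,u0:u0+120],None,fx=K,fy=K,interpolation=2)
# silhouette of sphere at guess: cone tangent
e=np.array(w['eye']);P=np.array([.597,-.287,.049]);d=P-e;D=np.linalg.norm(d);n=d/D;Rs=.0255
cc=P-n*Rs**2/D;rr=Rs*np.sqrt(1-(Rs/D)**2);a=np.cross(n,[0,1,0]);a/=np.linalg.norm(a);b=np.cross(n,a)
S=[proj(w,cc+rr*(np.cos(x)*a+np.sin(x)*b)) for x in t]
T=[proj(w,[.597+.04*np.cos(x),-.287+.04*np.sin(x),.03]) for x in t]
for s,col in((S,(0,0,255)),(T,(255,0,0))): cv2.polylines(im,[np.int32((np.array(s)-[u0,v0]+.5)*K)],True,col,1)
for q in ([.607,-.287,.049],[.597,-.277,.049]): print((np.array(proj(w,q))-proj(w,P))*K)
cv2.imwrite('pics/w14c.png',im);print(r.read_state()['ee_pos'],r.read_state()['joint_positions'].round(2),R.from_quat(r.read_state()['eef_rot']).as_matrix()[:,0])
E
```

```text
time: 47.83
ee_pos: [0.5253, -0.2337, 0.2714]
eef_rot: [0.998, 0.07, 0.0, 0.001]
ft_force: [-0.6, 1.3, 2.8]
width: 0.0873
time: 48.25
ee_pos: [0.5748, -0.272, 0.2418]
eef_rot: [0.988, 0.154, -0.001, 0.001]
ft_force: [0.1, -0.0, 0.4]
width: 0.087
time: 48.67
ee_pos: [0.5755, -0.2709, 0.243]
eef_rot: [0.988, 0.155, 0.001, 0.001]
ft_force: [-1.3, 0.3, -0.2]
width: 0.0871
small w [ 0.5963 -0.2855] area ratio 0.91
[52.33057099 16.21361195]
[ 17.71670451 -50.94872636]
[ 0.57541855 -0.2710128   0.24282872] [-0.37  0.52  1.06  1.44 -0.45  1.44  1.01] [0.95189949 0.30640805 0.00120821]
```

View pics/w14c.png

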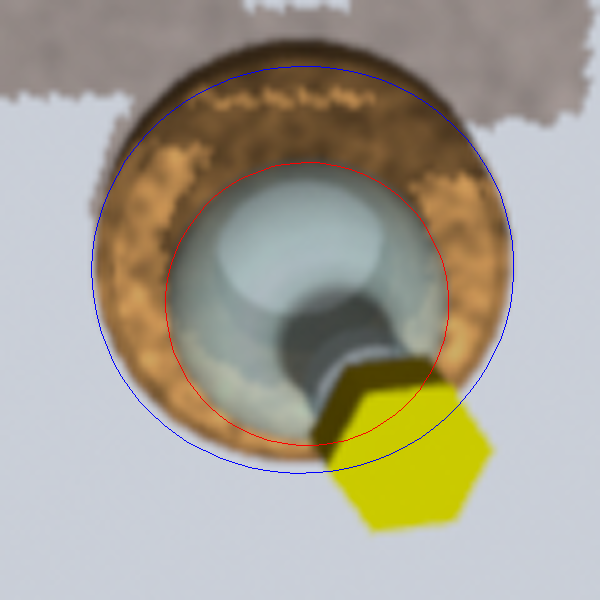

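The seated bulb (crop (308,302)) matches its predicted outline at (0.597, -0.287) to within 0.5 mm. The jaws now lie along the lean, so I'll grip, which squares the neck to the pads, lift a little, and set it down on the centre again.

```bash
python3 -m crank '[{"x":0.0162,"y":0.021,"z":0.01,"ax":0,"ay":0,"az":0,"claw":-1},{"x":0.0162,"y":0.021,"z":0.045,"ax":0,"ay":0,"az":0,"claw":-1},{"x":0.0162,"y":0.021,"z":0.08,"ax":0,"ay":0,"az":0,"claw":-1},{"x":0.0162,"y":0.021,"z":0.115,"ax":0,"ay":0,"az":0,"claw":-1},{"x":0.0162,"y":0.021,"z":0.14,"ax":0,"ay":0,"az":0,"claw":-0.8}]' 5
python3 -m crank '[{"x":0,"y":0,"z":0.01,"ax":0,"ay":0,"az":0,"claw":-0.6},{"x":0,"y":0,"z":0.022,"ax":0,"ay":0,"az":0,"claw":-0.4},{"x":0,"y":0,"z":0.022,"ax":0,"ay":0,"az":0,"claw":-0.2},{"x":0,"y":0,"z":0.022,"ax":0,"ay":0,"az":0,"claw":0},{"x":0,"y":0,"z":0.022,"ax":0,"ay":0,"az":0,"claw":0.2}]' 5
for i in 1 2; do python3 -m crank '[{"x":0,"y":0,"z":0,"ax":0,"ay":0,"az":0,"claw":0.4},{"x":0,"y":0,"z":0,"ax":0,"ay":0,"az":0,"claw":0.6},{"x":0,"y":0,"z":0,"ax":0,"ay":0,"az":0,"claw":1},{"x":0,"y":0,"z":0,"ax":0,"ay":0,"az":0,"claw":1},{"x":0,"y":0,"z":0,"ax":0,"ay":0,"az":0,"claw":1}]' 8; done
python3 -m crank '[{"x":0,"y":0,"z":-0.003,"ax":0,"ay":0,"az":0,"claw":1},{"x":0,"y":0,"z":-0.01,"ax":0,"ay":0,"az":0,"claw":1},{"x":0,"y":0,"z":-0.02,"ax":0,"ay":0,"az":0,"claw":1},{"x":0,"y":0,"z":-0.02,"ax":0,"ay":0,"az":0,"claw":1},{"x":0,"y":0,"z":-0.02,"ax":0,"ay":0,"az":0,"claw":1}]' 12
python3 -m crank '[{"x":0,"y":0,"z":0,"ax":0,"ay":0,"az":0,"claw":1},{"x":0,"y":0,"z":0,"ax":0,"ay":0,"az":0,"claw":1},{"x":0,"y":0,"z":0,"ax":0,"ay":0,"az":0,"claw":1},{"x":0,"y":0,"z":0,"ax":0,"ay":0,"az":0,"claw":1},{"x":0,"y":0,"z":0,"ax":0,"ay":0,"az":0,"claw":1}]' 12
python3 - <<'E'
from h import *
w=snap('wrist','w15.png');s=r.read_state();p=s['ee_pos'];print(p,s['width']);K=3;u0,v0=210,170
im=cv2.resize(w['color'][v0:v0+265,u0:u0+215],None,fx=K-1,fy=K-1,interpolation=2);K=2
def sil(P,Rs=.0255):
    e=np.array(w['eye']);P=np.array(P);d=P-e;D=np.linalg.norm(d);n=d/D;cc=P-n*Rs**2/D;rr=Rs*np.sqrt(1-(Rs/D)**2);a=np.cross(n,[0,1,0]);a/=np.linalg.norm(a);b=np.cross(n,a)
    return np.array([proj(w,cc+rr*(np.cos(x)*a+np.sin(x)*b)) for x in np.linspace(0,2*np.pi,80)])
P=p+[0,0,-.030]
S=sil(P);cv2.polylines(im,[np.int32((S-[u0,v0]+.5)*K)],True,(0,0,255),1)
for z in(.039,.053):
  c=(np.array(proj(w,p+[0,0,z]))-[u0,v0]+.5)*K;cv2.circle(im,tuple(np.int32(c)),3,(255,0,255),-1);print(z,c)
print('circle',((S.min(0)-[u0,v0]+.5)*K).round(),((S.max(0)-[u0,v0]+.5)*K).round())
cv2.imwrite('pics/w15c.png',im)
E
```

```text
time: 49.13
ee_pos: [0.5966, -0.286, 0.0995]
eef_rot: [0.988, 0.155, -0.0, 0.001]
ft_force: [0.0, 0.6, 0.5]
width: 0.0849
time: 49.55
ee_pos: [0.5982, -0.2874, 0.0823]
eef_rot: [0.988, 0.155, 0.001, 0.002]
ft_force: [0.9, -0.0, 0.7]
width: 0.055
time: 49.97
ee_pos: [0.5975, -0.2869, 0.0808]
eef_rot: [0.988, 0.155, 0.001, 0.001]
ft_force: [-0.1, -0.0, -0.5]
width: 0.0228
time: 50.38
ee_pos: [0.5974, -0.2869, 0.0805]
eef_rot: [0.988, 0.155, 0.0, 0.001]
ft_force: [-0.4, 0.3, -0.4]
width: 0.0227
time: 50.8
ee_pos: [0.5979, -0.2872, 0.1017]
eef_rot: [0.988, 0.155, 0.001, 0.002]
ft_force: [-0.1, -0.2, -0.4]
width: 0.0226
time: 51.22
ee_pos: [0.5973, -0.2868, 0.1004]
eef_rot: [0.988, 0.155, 0.0, 0.001]
ft_force: [-0.0, 0.6, 0.2]
width: 0.0221
[ 0.59729021 -0.28682205  0.10038056] 0.02225282764961255
0.039 [208.9149955  391.13796765]
0.053 [208.60557467 442.90036712]
circle [108. 132.] [311. 336.]
```

View pics/w15c.png

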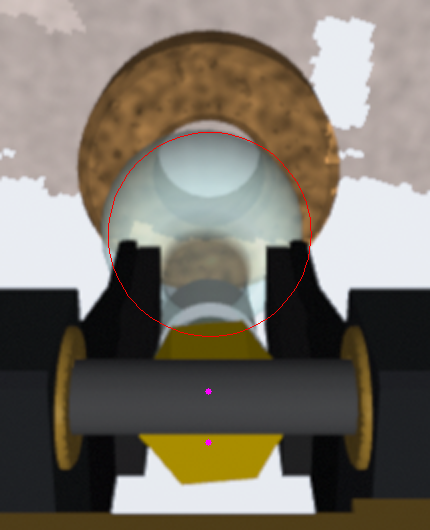

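The bulb is about 1.3 mm left of the tool axis and the stopper is on it, so the flask is within roughly 1° of upright. I'll shift 2 mm along tool x to put the bulb over the ring centre and lower gently.

```bash
python3 -m crank '[{"x":0.002,"y":0,"z":0.003,"ax":0,"ay":0,"az":0,"claw":1},{"x":0.002,"y":0,"z":0.007,"ax":0,"ay":0,"az":0,"claw":1},{"x":0.002,"y":0,"z":0.011,"ax":0,"ay":0,"az":0,"claw":1},{"x":0.002,"y":0,"z":0.015,"ax":0,"ay":0,"az":0,"claw":1},{"x":0.002,"y":0,"z":0.017,"ax":0,"ay":0,"az":0,"claw":1}]' 8
python3 -m crank '[{"x":0,"y":0,"z":0.0005,"ax":0,"ay":0,"az":0,"claw":1},{"x":0,"y":0,"z":0.001,"ax":0,"ay":0,"az":0,"claw":1},{"x":0,"y":0,"z":0.0015,"ax":0,"ay":0,"az":0,"claw":1},{"x":0,"y":0,"z":0.0015,"ax":0,"ay":0,"az":0,"claw":1},{"x":0,"y":0,"z":0.0015,"ax":0,"ay":0,"az":0,"claw":1}]' 5
python3 -m crank '[{"x":0,"y":0,"z":0.0005,"ax":0,"ay":0,"az":0,"claw":1},{"x":0,"y":0,"z":0.001,"ax":0,"ay":0,"az":0,"claw":1},{"x":0,"y":0,"z":0.001,"ax":0,"ay":0,"az":0,"claw":1},{"x":0,"y":0,"z":0.001,"ax":0,"ay":0,"az":0,"claw":1},{"x":0,"y":0,"z":0.001,"ax":0,"ay":0,"az":0,"claw":1}]' 4
```

```text
time: 51.68
ee_pos: [0.5989, -0.2861, 0.0826]
eef_rot: [0.988, 0.155, 0.0, 0.001]
ft_force: [0.4, -0.6, -0.7]
width: 0.0224
time: 52.1
ee_pos: [0.5994, -0.2863, 0.0822]
eef_rot: [0.988, 0.155, 0.001, 0.001]
ft_force: [-0.5, -0.3, -0.2]
width: 0.0223
time: 52.52
ee_pos: [0.5993, -0.2862, 0.081]
eef_rot: [0.988, 0.155, 0.0, 0.001]
ft_force: [0.1, 0.5, -0.7]
width: 0.023
```

```bash
python3 -m crank '[{"x":0,"y":0,"z":0.0005,"ax":0,"ay":0,"az":0,"claw":1},{"x":0,"y":0,"z":0.001,"ax":0,"ay":0,"az":0,"claw":1},{"x":0,"y":0,"z":0.001,"ax":0,"ay":0,"az":0,"claw":1},{"x":0,"y":0,"z":0.001,"ax":0,"ay":0,"az":0,"claw":1},{"x":0,"y":0,"z":0.001,"ax":0,"ay":0,"az":0,"claw":1}]' 4
python3 -m crank '[{"x":0,"y":0,"z":0.0005,"ax":0,"ay":0,"az":0,"claw":1},{"x":0,"y":0,"z":0.001,"ax":0,"ay":0,"az":0,"claw":1},{"x":0,"y":0,"z":0.001,"ax":0,"ay":0,"az":0,"claw":1},{"x":0,"y":0,"z":0.001,"ax":0,"ay":0,"az":0,"claw":1},{"x":0,"y":0,"z":0.001,"ax":0,"ay":0,"az":0,"claw":1}]' 4
```

```text
time: 52.93
ee_pos: [0.5993, -0.2863, 0.08]
eef_rot: [0.988, 0.155, 0.0, 0.001]
ft_force: [-0.6, 0.1, -0.8]
width: 0.0229
time: 53.35
ee_pos: [0.5994, -0.2865, 0.0793]
eef_rot: [0.988, 0.155, 0.001, 0.001]
ft_force: [-0.6, 0.1, 2.9]
width: 0.0231
```

```bash
python3 -m crank '[{"x":0,"y":0,"z":0.0003,"ax":0,"ay":0,"az":0,"claw":1},{"x":0,"y":0,"z":0.0003,"ax":0,"ay":0,"az":0,"claw":0.48},{"x":0,"y":0,"z":0.0003,"ax":0,"ay":0,"az":0,"claw":0.47},{"x":0,"y":0,"z":0.0003,"ax":0,"ay":0,"az":0,"claw":0.46},{"x":0,"y":0,"z":0.0003,"ax":0,"ay":0,"az":0,"claw":0.45}]' 3
python3 -m crank '[{"x":0,"y":0,"z":0,"ax":0,"ay":0,"az":0,"claw":0.43},{"x":0,"y":0,"z":0,"ax":0,"ay":0,"az":0,"claw":0.41},{"x":0,"y":0,"z":0,"ax":0,"ay":0,"az":0,"claw":0.38},{"x":0,"y":0,"z":0,"ax":0,"ay":0,"az":0,"claw":0.34},{"x":0,"y":0,"z":0,"ax":0,"ay":0,"az":0,"claw":0.3}]' 3
python3 st.py yellow .122 '[.597,-.287]' scene,wrist
for i in 1 2; do python3 -m crank '[{"x":0,"y":0,"z":0,"ax":0,"ay":0,"az":0,"claw":0},{"x":0,"y":0,"z":0,"ax":0,"ay":0,"az":0,"claw":-0.3},{"x":0,"y":0,"z":0,"ax":0,"ay":0,"az":0,"claw":-0.6},{"x":0,"y":0,"z":0,"ax":0,"ay":0,"az":0,"claw":-1},{"x":0,"y":0,"z":0,"ax":0,"ay":0,"az":0,"claw":-1}]' 6; done
python3 st.py yellow .122 '[.597,-.287]' scene,wrist
```

```text
time: 53.77
ee_pos: [0.5992, -0.286, 0.0784]
eef_rot: [0.988, 0.155, 0.0, 0.001]
ft_force: [-1.2, -0.5, -0.2]
width: 0.0234
time: 54.18
ee_pos: [0.5993, -0.2862, 0.0787]
eef_rot: [0.988, 0.155, 0.0, 0.001]
ft_force: [-0.5, 0.6, -0.2]
width: 0.0289
scene 37.0 exp [257.  158.2] got [259.2 159.5] off [-0.0009  0.007 ]
wrist 2276.0 exp [306.7 372.4] got [307.9 380.9] off [ 0.0014 -0.0031]
tri (array([ 0.59621303, -0.28574705,  0.12192876]), np.float64(0.007978165534822538))
[ 0.5993085  -0.28624784  0.07870837] 0.03014805508457596
time: 54.7
ee_pos: [0.5993, -0.2862, 0.0788]
eef_rot: [0.988, 0.155, 0.0, 0.001]
ft_force: [0.2, -0.5, -0.0]
width: 0.0559
time: 55.12
ee_pos: [0.5993, -0.2862, 0.0788]
eef_rot: [0.988, 0.155, 0.0, 0.001]
ft_force: [0.6, -0.7, -0.2]
width: 0.0698
scene 56.0 exp [257.  158.2] got [259.4 158.5] off [-0.0032  0.0042]
wrist 2321.0 exp [306.8 372.2] got [308.2 380.4] off [ 0.0014 -0.0029]
tri (array([ 0.59593165, -0.28412284,  0.12487761]), np.float64(0.006950131039084334))
[ 0.59931606 -0.28627     0.07875473] 0.07739461703912519
```

It stays upright now. I'll open fully, retreat well clear and check everything.

```bash
python3 -m crank '[{"x":0,"y":0,"z":0,"ax":0,"ay":0,"az":0,"claw":-1},{"x":0,"y":0,"z":-0.03,"ax":0,"ay":0,"az":0,"claw":-1},{"x":0,"y":0,"z":-0.06,"ax":0,"ay":0,"az":0,"claw":-1},{"x":0,"y":0,"z":-0.1,"ax":0,"ay":0,"az":0,"claw":-1},{"x":0,"y":0,"z":-0.14,"ax":0,"ay":0,"az":0,"claw":-1}]' 6
python3 -m crank '[{"x":0,"y":0,"z":-0.04,"ax":0,"ay":0,"az":0,"claw":-1},{"x":0,"y":0,"z":-0.08,"ax":0,"ay":0,"az":0,"claw":-1},{"x":0.0,"y":0.02,"z":-0.1,"ax":0,"ay":0,"az":0,"claw":-1},{"x":0,"y":0.05,"z":-0.1,"ax":0,"ay":0,"az":0,"claw":-1},{"x":0,"y":0.09,"z":-0.1,"ax":0,"ay":0,"az":0,"claw":-1}]' 6
python3 -m crank '[{"x":0,"y":0.03,"z":0,"ax":0,"ay":0,"az":0,"claw":-1},{"x":0,"y":0.06,"z":0,"ax":0,"ay":0,"az":0,"claw":-1},{"x":0,"y":0.06,"z":0,"ax":0,"ay":0,"az":0,"claw":-1},{"x":0,"y":0.06,"z":0,"ax":0,"ay":0,"az":0,"claw":-1},{"x":0,"y":0.06,"z":0,"ax":0,"ay":0,"az":0,"claw":-1}]' 6
python3 st.py yellow .122 '[.597,-.287]' scene,top
python3 st.py blue .140 '[.6268,-.103]' scene,top
python3 st.py red .169 '[.434,-.174]' scene,top
python3 - <<'E'
from h import *
c=snap('scene','s9.png')
E
```

```text
time: 55.63
ee_pos: [0.5986, -0.2857, 0.2199]
eef_rot: [0.988, 0.155, -0.0, 0.001]
ft_force: [1.3, -0.0, 1.2]
width: 0.0869
time: 56.05
ee_pos: [0.6286, -0.3699, 0.3217]
eef_rot: [0.988, 0.157, 0.002, 0.002]
ft_force: [1.9, 0.1, 0.2]
width: 0.087
time: 56.47
ee_pos: [0.6448, -0.4284, 0.319]
eef_rot: [0.988, 0.155, 0.0, 0.001]
ft_force: [0.3, 0.4, 0.6]
width: 0.0875
scene 104.0 exp [257.  158.2] got [257.3 157.9] off [-0.001  -0.0005]
top 160.0 exp [459.1 234.5] got [459.9 234. ] off [ 0.0011 -0.0014]
tri (array([ 0.59718615, -0.28753752,  0.12271607]), np.float64(0.0021670797356003442))
[ 0.6455703  -0.42688251  0.31984504] 0.08715904298619097
scene 88.0 exp [295.1 200.1] got [297.2 199.4] off [-0.0044  0.0008]
top 154.0 exp [359.5 215. ] got [357.5 215.6] off [-0.0013  0.0036]
tri (array([ 0.62489878, -0.09896185,  0.14336404]), np.float64(0.0007579947459717014))
[ 0.64564511 -0.42672199  0.31999215] 0.08712979702642844
scene 23.0 exp [350.9 135.9] got [351.7 135.4] off [-0.0023 -0.0003]
top 324.0 exp [399.7 325. ] got [399.4 323.8] off [0.0022 0.0005]
tri (array([ 0.43530163, -0.17214857,  0.17164647]), np.float64(0.002870289902312041))
[ 0.64540939 -0.42715639  0.3197911 ] 0.0868094023334285
```

View pics/s9.png

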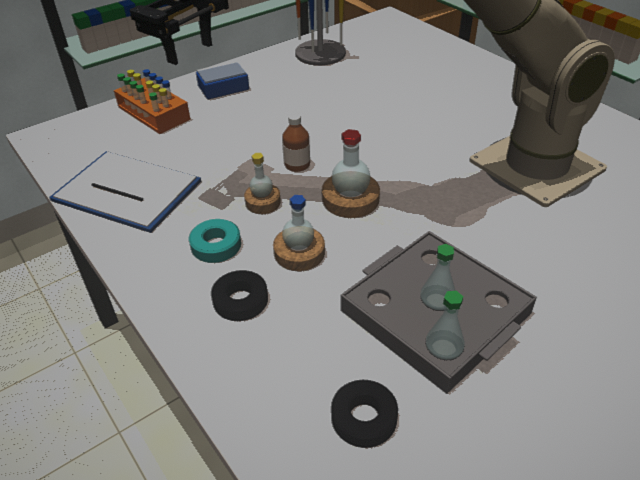

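The picture shows all three flasks upright in their rings: yellow (258,160), blue (298,202) and red (351,138). The green-stoppered conicals are still in the tray at (445,250) and (453,298), the bottle is untouched, and the gripper is clear.

```bash
python3 -c "
from bench import close_job
print(close_job())"
```

```text
the job is handed in; nothing more can be done
None
```

All three round-bottomed flasks are standing upright in their cork rings: 50 ml in the smallest, 100 ml in the middle one, 250 ml in the largest. I handed the job in at about 56.7 s of the 99 s allowed.

**Order and the one repair:** I placed them smallest first. The 50 ml flask leaned 8–10° when first released, because its bulb was set down slightly off-centre and rolled into its seat. Attempts to right it in place or by a short lift failed. I left it leaning while placing the other two, then came back, lifted it about 2 cm, centred it and set it down again. After that it stayed upright.

**Last checks, from the scene and top cameras:**

| Flask | Stopper distance from ring axis | Lean |
|---|---|---|
| 50 ml (yellow) | about 1 mm | under 1° |
| 100 ml (blue) | about 4 mm | 2–3° |
| 250 ml (red) | about 2 mm | about 1° |

The two cameras disagreed by 1–3 mm. Both conical flasks were still in the tray, the amber bottle was where it started, and the gripper was open and clear of everything.

**Forces and grip:** The highest wrist force reported was about 6 N. The gripper read about 4 mm wider than the neck on all three flasks. I first took this to mean it was holding the 50 ml flask by its stopper. The same excess on every flask suggests it was holding the neck, but I did not confirm that.

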